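Sort the mould bench into its wooden holders

TASK

Clear up the mould bench by sorting the five loose pieces into the wooden holders made for them: stand the two screw-lid jars upright in the jar rack, one in each bay; stand the two conical plaster register keys on their wide bases in the shallow key tray, one in each bay; and lay the beech wedge flat on the floor of its long trough. Leave the tape roll and the mixing bowl where they are.

Things in the scene. Friction and masses are not known exactly. Their poses are not given: they have to be found in the camera images.
- jar_tall_mid (a point): Taller screw-lid jar, white body with a pale ribbed lid, round, 50 mm across, 72 mm high, loose, standing upright on the table. The point is its centre, 36 mm above its underside; z is its axis. The body is 48 mm across, the lid (top 14 mm) 50 mm. About 0.14 kg.
- jar_short_mid (a point): Shorter screw-lid jar, white body with a blue ribbed lid, round, 50 mm across, 62 mm high, loose, standing upright on the table. The point is its centre, 31 mm above its underside; z is its axis. The body is 48 mm across, the lid (top 14 mm) 50 mm. About 0.14 kg.
- key_low_mid (a point): Lower plaster register key: a pale truncated cone, 30 mm across at its base, narrower at the top, 19 mm high, loose, standing on its wide base. The point is its centre, 9.5 mm above its underside; z is its axis. Light (about 12 g): grasp it low, close to the base, where it is widest.
- key_high_mid (a point): Higher plaster register key: the same pale truncated cone, 30 mm across at its base but 23 mm high, loose, standing on its wide base. The point is its centre, 11.5 mm above its underside; z is its axis. Light (about 12 g): grasp it low.
- wedge_mid (a point): Beech wedge lying on the table, 30 mm wide (its x), 110 mm long (its y), 22 mm high at the thick end and tapering to a thin edge at the other. The point is half-way along and across it and 11 mm above its underside; z is up. Grasp it across its 30 mm width. About 40 g.
- jar_rack: Jar rack, fixed, the holder with the highest walls: floor 5 mm thick, two bays side by side along its y, each 66 x 66 mm inside, centred 36 mm to either side of the origin. End walls and divider 6 mm thick, 32 mm high from the table; rails on the long sides (-x, +x) only 12 mm high, so fingers closing along its x have room. Outside 78 (x) by 150 mm (y). Origin at table level under its centre.
- key_tray: Key tray, fixed, the shallow holder with two bays: floor 4 mm thick, bays side by side along its y, each 66 (x) by 62 mm (y) inside, centred 34 mm to either side of the origin. End walls and divider 6 mm thick, 14 mm high from the table; rails on the long sides only 7 mm high, so fingers closing along its x have room. Outside 78 (x) by 142 mm (y). Origin at table level under its centre.
- wedge_trough: Wedge trough, fixed to the table: one long bay, 46 mm (x) by 126 mm (y) inside, plywood floor 4 mm thick, walls 6 mm thick and 18 mm high from the table. Both long sides have a gap 64 mm wide in the middle, level with the floor, for fingers closing along its x. Outside 58 mm (x) by 138 mm (y). Origin on the table under its centre.
- tape_roll_mid (a point): Roll of tan paper tape lying flat, 100 mm across, 34 mm high, loose; a bystander to be left alone. The point is its centre, 17 mm up.
- mixing_bowl_mid (a point): Blue rubber mixing bowl standing on the table, 123 mm across, 62 mm high, loose; a bystander to be left alone. The point is on its axis, 31 mm up.
Mind the look-alikes: they are no part of the job. Leave any red look-alike of the part that bears key_high_mid alone.

How it is judged:
By the outcome, as a careful person would: the job done as asked, in the order asked, and still so for the second after the job is handed in, with the robot touching nothing.
It also fails if it takes over 115 s, if anything falls off the work surface, if the arm or the gripper's body presses on something with over 40 N, if the wrist force passes 120 N, or if a joint passes its speed limit or range.

ROBOT

A 6-joint arm with a two-finger parallel gripper is mounted at the origin on a cart in front of the work surface, level with it; the furniture and walls round the work are solid. World frame = base frame: x ahead of the robot, y to its left, z up, the work surface at z = 0. Lengths are in m, angles in degrees, forces in N, time in s.
With the tool pointing down it reaches from about 0.4 to 0.825 m from the base axis. Payload 7 kg.
Tool frame: the origin (TCP) lies midway between the tips of the shut fingers; the grasp point (between the pads) lies 19 mm behind it; x points along the fingers, z is the direction in which the jaws open and shut, and the axes are right-handed (so a half turn about x gives the same grasp; the last joint's range is limited). The gripper opens to 88 mm and grips with 3 to 60 N. Pads are 19 mm wide; open, the fingers measure 130 mm over their backs; the gripper's body (78 mm by 193 mm) begins 47 mm behind the grasp point.
Start: joints at [-54.941, 20.546, 0.682, 0, -70.136, -16.507], TCP at [0.215, -0.64, 0.199] pointing down, gripper open.
Joint ranges: [-176.03, 176.03], [-82.01, 121.73], [-58.28, 71.71], [-173.87, 95.51], [-174.79, -0.11], [-173.66, 173.66]. Speed limits (degrees/s): [136.94, 136.94, 172.46, 180, 180, 180].

INTERFACE

Orientations are given as [roll, pitch, yaw] about the fixed x, y, z axes, in that order (R = Rz(yaw) Ry(pitch) Rx(roll)).
In Python, from plant import get_state, capture, close_job gives the robot as it stands.
- The arm moves only by the tool play_rows, never from a script. Its argument "series" is one flat list of numbers, 4 for each row, row after row: the shift along the tool's x, y, z in m, then the turn about the tool's x in rad. In form: [tx, ty, tz, spin, tx, ty, tz, spin, ...]. A call has exactly 5 rows; each row shifts and turns the commanded pose from where the row before left it, along the tool's axes as they then stand; what a row does not reach is not made up. A row lasts 1/12 s, in which the tool goes at most 41.7 mm and 7.16 degrees, less where a joint would pass 70% of its speed; a pose out of reach is approached as far as the arm can. A call is refused whole if a number of a shift passes 0.0417 or a number of a turn 0.125, either way. A call with a gripper value outside its range is refused whole. "jaw" is the opening in per cent of the stroke, from 0 (shut) to 100 (fully open), set as the call begins (left out, the last holds). The fingers move at their own pace and stop on an object; "squeeze" is the grip in N (left out, the last holds). Time passes only in rows, so rows that do not move let the fingers close, or fill a call up. It gives the time, the measured TCP pose, the force and the opening at its end, in the units of the state.
- get_state(): the state, without advancing time (a new reading comes with each control period).
- capture(name): name is "side" or "top" or "wrist"; returns a dict with "img" (420x560x3 uint8, blue, green, red), "K" (3x3 intrinsics, pixels), "world_from_camera" (4x4, takes a point from camera to world coordinates). Camera axes: x right, y down, z forward; pixel columns grow to the right and rows downward; lengths in m; the calibration is good to about 2 mm. A picture is of the moment at which its call begins. There is no depth.
- close_job(): hands the job in, once; it reports no verdict.
The state is a dict: "time_s": time; "joints": joint angles; "qd": joint speeds; "joint_torque": joint torques, N m; "tcp_pos": TCP position; "eef_rot": TCP orientation; "contact_force": force on the tool from outside, world axes, zero at the start; "moment": the same for the moment, N m; "gripper_width": finger opening in m.
Only numpy, scipy, OpenCV 4.12 (cv2) and the standard library are available. Lean on these libraries where they do the work, as an engineer would, in place of code of your own. Each camera call takes 0.05 s, during which the arm holds its last target.

## Working session

There is one attempt and no reset: what is moved stays moved. The work goes in short steps, Python scripts to look and compute and a tool call to move; the robot and the scene stay as the last step left them, time stands still between calls to the robot, and variables do not carry over. Pictures are saved under pics/ and viewed, and the job is handed in when it is done.

Besides the shell and the picture viewer there is one more tool, called after "Request:" by a JSON object that holds its "method" and its "body", one argument or row to a line. play_rows: Moves the arm, as the interface text tells. Its arguments: {"type":"object","properties":{"series":{"type":"array","items":{"type":"number"}},"jaw":{"type":"number"},"squeeze":{"type":"number"}},"required":["series"]}

```bash
mkdir -p pics; ls; python3 - <<'E'
from plant import get_state,capture
import cv2
s=get_state();print(s)
for n in ("side","top","wrist"):
    c=capture(n);cv2.imwrite(f"pics/{n}0.png",c["img"]);print(n,c["K"],c["world_from_camera"])
E
```

```text
pics
{'time_s': 0.0, 'joints': array([-5.49413424e+01,  2.05900687e+01,  6.34306436e-01, -1.88505960e-02,
       -7.01371847e+01, -1.65063541e+01]), 'qd': array([ 0.0394936 ,  0.03264486, -0.08090957, -0.02306857,  0.07893871,
        0.06122368]), 'joint_torque': array([ 1.39874439e-03, -5.82722354e+01,  2.93060035e+01,  6.99756235e+00,
        7.08594176e-03, -2.12913192e-04]), 'tcp_pos': array([ 0.21455028, -0.63942964,  0.1984462 ]), 'eef_rot': array([  5.71350386,  89.90537827, 114.25938813]), 'contact_force': array([-0.47493133, -0.10233328,  0.47378819]), 'moment': array([-0.0333927 , -0.03411381,  0.04561073]), 'gripper_width': 0.08772968726289937}
side [[417.73169315   0.         280.18839339]
 [  0.         417.73169315 208.90281095]
 [  0.           0.           1.        ]] [[ 0.99691821 -0.05495866  0.05597881  0.55030556]
 [-0.07633133 -0.51493031  0.85382686 -0.90923559]
 [-0.01809999 -0.85546848 -0.51753847  0.62969174]
 [ 0.          0.          0.          1.        ]]
top [[513.35549663   0.         268.84494427]
 [  0.         513.35549663 209.42404839]
 [  0.           0.           1.        ]] [[ 0.02215386 -0.9909049   0.13272787  0.45398575]
 [-0.99920801 -0.0263351  -0.02982993  0.01238343]
 [ 0.03305402 -0.13196191 -0.99070353  1.14926169]
 [ 0.          0.          0.          1.        ]]
wrist [[365.42318407   0.         281.93257762]
 [  0.         365.42318407 210.50686689]
 [  0.           0.           1.        ]] [[-0.3164919   0.91841316  0.23738185  0.1500841 ]
 [ 0.9485939   0.30600479  0.08081268 -0.66166096]
 [ 0.00157945  0.25075553 -0.96804916  0.38339147]
 [ 0.          0.          0.          1.        ]]
```

View pics/top0.png

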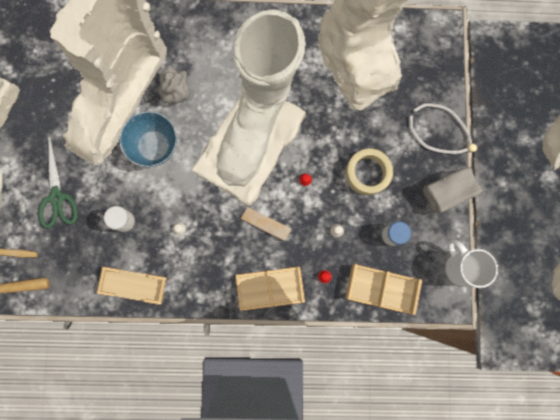

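View pics/side0.png

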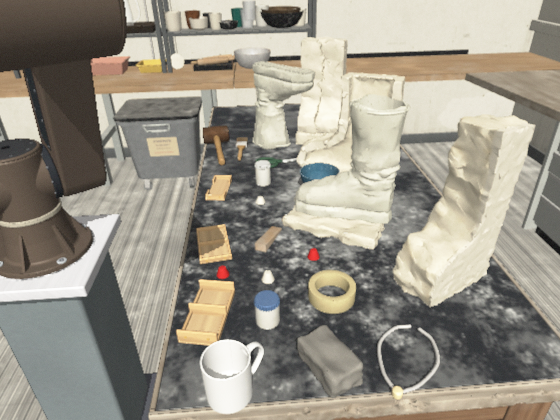

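View pics/wrist0.png

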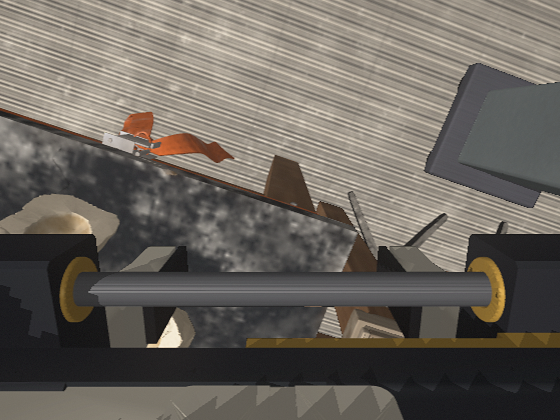

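```bash
python3 - <<'E'
import cv2,numpy as np
a=cv2.imread("pics/top0.png")
cv2.imwrite("pics/t1.png",cv2.resize(a[195:325,80:300],None,fx=3.6,fy=3.6,interpolation=cv2.INTER_CUBIC))
cv2.imwrite("pics/t2.png",cv2.resize(a[165:325,225:435],None,fx=3.6,fy=3.6,interpolation=cv2.INTER_CUBIC))
b=cv2.imread("pics/side0.png")
cv2.imwrite("pics/s1.png",cv2.resize(b[150:350,170:340],None,fx=3,fy=3,interpolation=cv2.INTER_CUBIC))
E
```

```text
(no output)
```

View pics/t1.png

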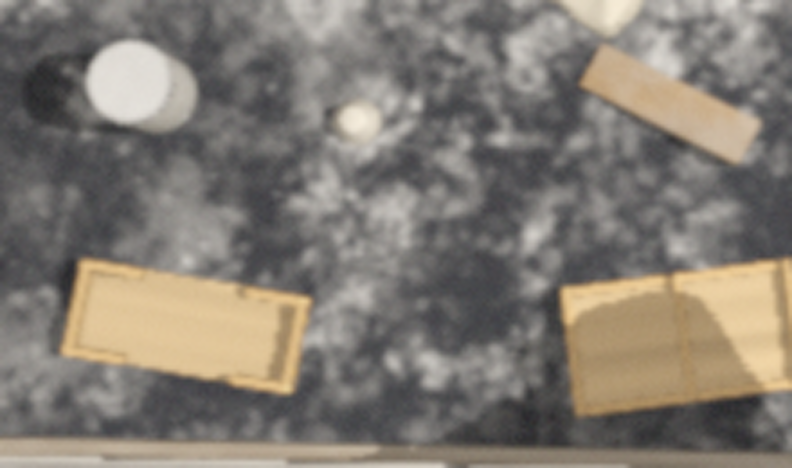

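View pics/t2.png

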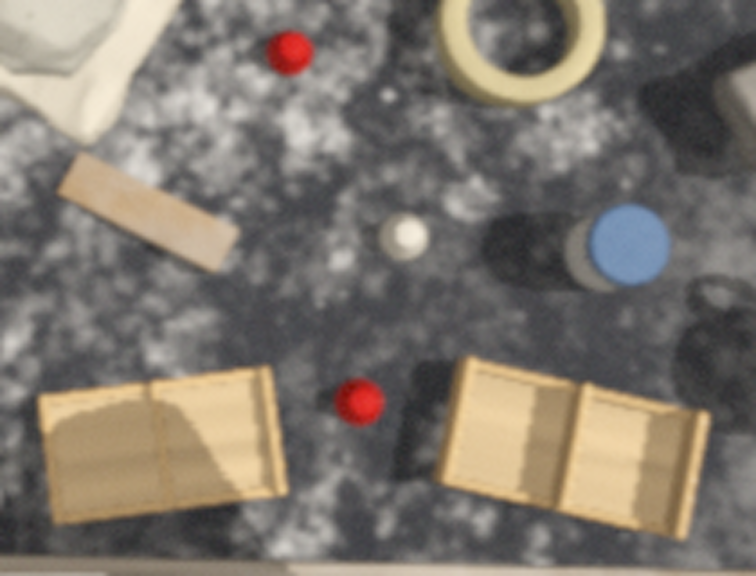

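View pics/s1.png

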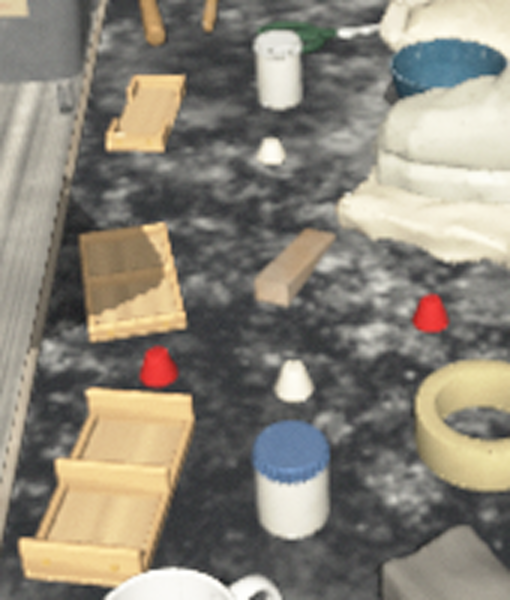

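```bash
cat > h.py <<'E'
import numpy as np,cv2
from plant import get_state,capture
def ray(c,uv):
    R=c["world_from_camera"][:3,:3];t=c["world_from_camera"][:3,3]
    d=R@np.linalg.inv(c["K"])@np.array([uv[0],uv[1],1.]);return t,d
def onz(c,uv,z):
    t,d=ray(c,uv);return (t+d*(z-t[2])/d[2])
def proj(c,p):
    T=np.linalg.inv(c["world_from_camera"]);q=T[:3,:3]@np.array(p)+T[:3,3];q=c["K"]@q;return q[:2]/q[2]
def blobs(m,roi,amin=15):
    x0,y0,x1,y1=roi;mm=np.zeros_like(m);mm[y0:y1,x0:x1]=m[y0:y1,x0:x1]
    cs,_=cv2.findContours(mm,cv2.RETR_EXTERNAL,cv2.CHAIN_APPROX_NONE)
    return sorted([c for c in cs if cv2.contourArea(c)>amin],key=cv2.contourArea,reverse=True)
E
cat > m1.py <<'E'
from h import *
c=capture("top");s=capture("side")
img=c["img"];hsv=cv2.cvtColor(img,cv2.COLOR_BGR2HSV)
def rep(n,m,roi,z):
    for b in blobs(m,roi)[:2]:
        M=cv2.moments(b);cen=(M['m10']/M['m00'],M['m01']/M['m00']);r=cv2.minAreaRect(b)
        print(n,M['m00'],np.round(cen,1),'rect',np.round(r[0],1),np.round(r[1],1),round(r[2],1),'w',np.round(onz(c,r[0],z),4), np.round(onz(c,cen,z),4))
blue=cv2.inRange(hsv,(100,80,60),(125,255,255));rep('blue',blue,(375,210,425,255),.062)
white=cv2.inRange(hsv,(0,0,185),(179,40,255));rep('tall',white,(95,200,140,240),.072)
pale=cv2.inRange(hsv,(10,25,150),(35,110,255))
rep('keyA',pale,(168,218,192,240),.004);rep('keyB',pale,(326,220,350,242),.004)
wood=cv2.inRange(hsv,(8,60,60),(28,255,255))
wl=cv2.inRange(hsv,(8,45,90),(28,255,255))
rep('wedge',wl,(235,200,300,245),.011)
for n,roi,z in (('trough',(90,260,175,310),.018),('tray',(228,258,312,315),.014),('rack',(340,258,425,318),.032)):
    b=blobs(wood,roi)[0];rep(n,wood,roi,z)
    h=cv2.convexHull(b);ap=cv2.approxPolyDP(h,4,True)[:,0];print(n,ap.tolist(),[np.round(onz(c,p,z)[:2],4).tolist() for p in ap])
vis=img.copy()
for m in (blue,white,pale,wood):pass
E
python3 m1.py
```

```text
blue 324.0 [399.  232.5] rect [399.  232.5] [21. 20.] 90.0 w [ 0.5572 -0.3005  0.062 ] [ 0.5571 -0.3005  0.062 ]
tall 428.0 [117.4 217.6] rect [117.6 216.8] [22.1 26.6] 71.6 w [0.5743 0.2963 0.072 ] [0.5725 0.2966 0.072 ]
keyA 106.0 [179.1 228.4] rect [179.  228.5] [11. 12.] 90.0 w [0.5592 0.1771 0.004 ] [0.5594 0.1769 0.004 ]
keyB 86.0 [338.2 230.6] rect [338.  230.5] [11. 10.] 90.0 w [ 0.5637 -0.1788  0.004 ] [ 0.5635 -0.1792  0.004 ]
wedge 662.0 [265.4 223.6] rect [265.3 223.4] [50.1 14.8] 26.6 w [ 0.5748 -0.0147  0.011 ] [ 0.5744 -0.0149  0.011 ]
trough 1783.5 [131.2 285.1] rect [131.1 285.2] [67.2 28.8] 9.7 w [0.4324 0.2727 0.018 ] [0.4327 0.2723 0.018 ]
trough [[101, 267], [166, 277], [161, 303], [97, 293]] [[0.47, 0.3395], [0.4516, 0.1984], [0.3958, 0.2065], [0.4142, 0.3445]]
tray 2388.0 [269.6 288.3] rect [269.6 288.3] [37.6 67. ] 82.6 w [ 0.432  -0.0274  0.014 ] [ 0.432  -0.0273  0.014 ]
tray [[300, 267], [304, 302], [239, 310], [236, 274]] [[0.4799, -0.0933], [0.4041, -0.1031], [0.3841, 0.0381], [0.4615, 0.047]]
rack 2597.0 [383.5 289. ] rect [383.3 289. ] [73.6 37.6] 12.7 w [ 0.4363 -0.2734  0.032 ] [ 0.4363 -0.2738  0.032 ]
rack [[351, 265], [420, 278], [415, 314], [345, 298]] [[0.4864, -0.2029], [0.4617, -0.3541], [0.3844, -0.3419], [0.4153, -0.1899]]
```

```bash
cat > ov.py <<'E'
from h import *
import sys
def circ(p,r,z):
    a=np.linspace(0,2*np.pi,40);return [(p[0]+r*np.cos(t),p[1]+r*np.sin(t),z) for t in a]
def box(o,yaw,w,l,z):
    y=np.radians(yaw);R=np.array([[np.cos(y),-np.sin(y)],[np.sin(y),np.cos(y)]])
    q=[R@np.array([sx*w/2,sy*l/2])+o for sx,sy in ((1,1),(1,-1),(-1,-1),(-1,1),(1,1))]
    return [(a[0],a[1],z) for a in q]
def draw(shapes,tag,views):
    for n,(x0,y0,x1,y1),f in views:
        c=capture(n[:5].rstrip('0123456789'));im=cv2.resize(c["img"][y0:y1,x0:x1],None,fx=f,fy=f,interpolation=cv2.INTER_CUBIC)
        for s,col in shapes:
            pts=np.array([(proj(c,p)-[x0,y0]+.5)*f for p in s]).astype(np.int32)
            cv2.polylines(im,[pts],False,col,1)
        cv2.imwrite(f"pics/{tag}_{n}.png",im);print(im.shape)
E
cat > o1.py <<'E'
from ov import *
G=(0,255,0);R=(255,0,255)
S=[]
for p,h in (((.557,-.3005),.062),((.5735,.297),.072)):
    S+=[(circ(p,.024,0),G),(circ(p,.025,h),R)]
for p in ((.5593,.177),(.5636,-.179)): S+=[(circ(p,.015,0),G)]
for o,y,w,l,h,r in (((.4324,.2725),-7.5,.058,.138,.018,.018),((.432,-.0274),7,.078,.142,.014,.007),((.436,-.2735),-11,.078,.15,.032,.012)):
    S+=[(box(o,y,w,l,0),G),(box(o,y,w,l,h),R)]
S+=[(box((.5748,-.0147),-25,.03,.11,0),G)]
draw(S,'o1',[('top1',(80,195,300,325),3.6),('top2',(225,165,435,325),3.6),('side',(170,150,340,350),3)])
E
python3 o1.py
```

```text
(468, 792, 3)
(576, 756, 3)
(600, 510, 3)
```

View pics/o1_top1.png

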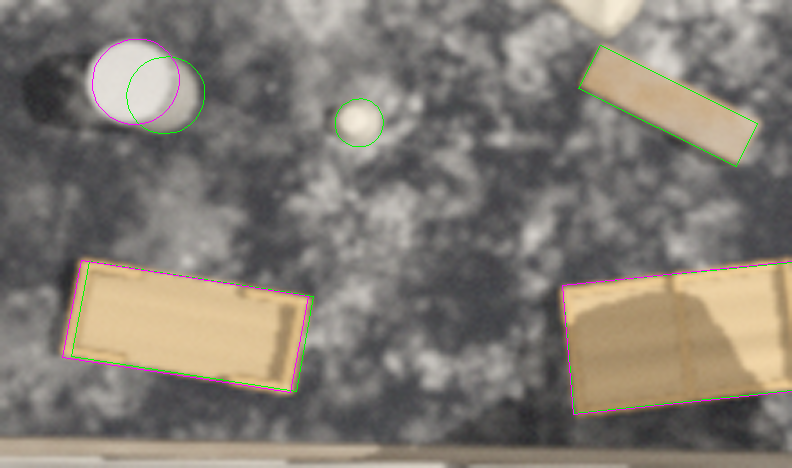

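View pics/o1_top2.png

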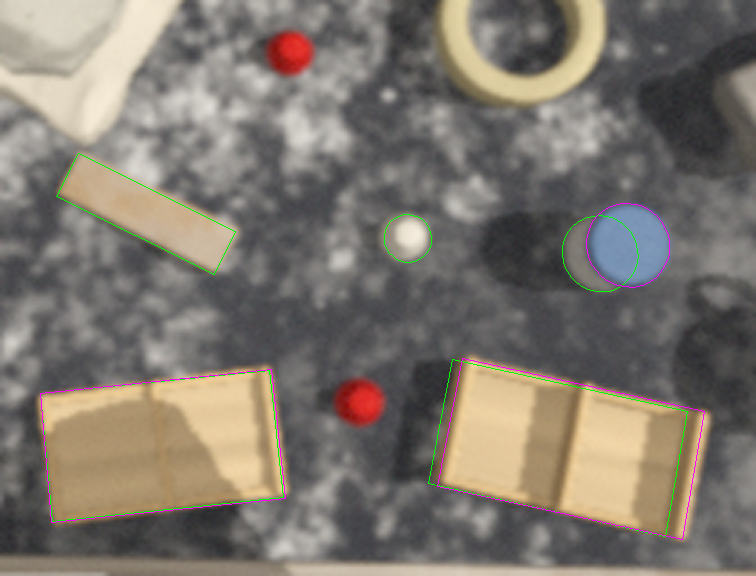

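View pics/o1_side.png

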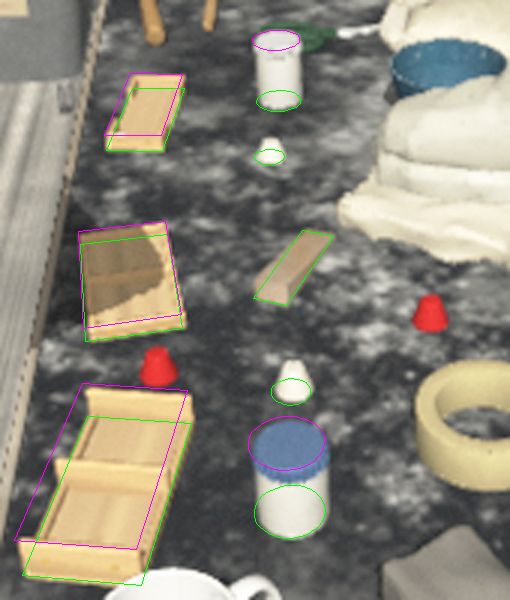

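```bash
cat > go.py <<'E'
# usage: go.py x y z jawdeg nrows : rows of tool-frame shift + spin
from h import *
from scipy.spatial.transform import Rotation as Ro
import sys
s=get_state();p=s["tcp_pos"];R=Ro.from_euler('xyz',s["eef_rot"],degrees=True).as_matrix()
ja=np.degrees(np.arctan2(R[1,2],R[0,2]))
print('t',round(s['time_s'],2),'p',np.round(p,4),'jaw',round(ja,1),'toolx',np.round(R[:,0],3),'q',np.round(s['joints'],0),'F',np.round(s['contact_force'],1),'w',round(s['gripper_width'],4))
if len(sys.argv)>1:
    x,y,z,j=map(float,sys.argv[1:5]);n=int(sys.argv[5])
    d=(ja-j+90)%180-90 # tool x down: +spin lowers jaw angle
    print('spin total deg',round(d,1),'rad',round(np.radians(d),3))
    step=(np.array([x,y,z])-p)/n
    print('world step norm',np.linalg.norm(step))
    for i in range(n):
        print(np.round(R.T@step,4).tolist()+[round(np.radians(d)/n,4)])
        R=R@Ro.from_euler('x',d/n,degrees=True).as_matrix()
E
python3 go.py .558 -.301 .13 -11 15
```

```text
t 0.4 p [ 0.2147 -0.6398  0.1992] jaw 108.6 toolx [-0.  0. -1.] q [-55.  21.   1.  -0. -70. -17.] F [-0.1 -0.4 -0.3] w 0.0874
spin total deg -60.4 rad -1.055
world step norm 0.03248687465111248
[0.0046, -0.0289, 0.0141, np.float64(-0.0703)]
[0.0046, -0.0298, 0.0121, np.float64(-0.0703)]
[0.0046, -0.0306, 0.0099, np.float64(-0.0703)]
[0.0046, -0.0312, 0.0078, np.float64(-0.0703)]
[0.0046, -0.0317, 0.0056, np.float64(-0.0703)]
[0.0046, -0.032, 0.0033, np.float64(-0.0703)]
[0.0046, -0.0321, 0.0011, np.float64(-0.0703)]
[0.0046, -0.0321, -0.0012, np.float64(-0.0703)]
[0.0046, -0.032, -0.0035, np.float64(-0.0703)]
[0.0046, -0.0316, -0.0057, np.float64(-0.0703)]
[0.0046, -0.0312, -0.0079, np.float64(-0.0703)]
[0.0046, -0.0305, -0.0101, np.float64(-0.0703)]
[0.0046, -0.0298, -0.0122, np.float64(-0.0703)]
[0.0046, -0.0288, -0.0143, np.float64(-0.0703)]
[0.0046, -0.0278, -0.0162, np.float64(-0.0703)]
```

Request:
{"method": "play_rows", "body": {
  "series": [0.004,-0.029,0.014,-0.07,0.004,-0.03,0.012,-0.07,0.004,-0.0305,0.01,-0.07,0.004,-0.031,0.008,-0.07,0.004,-0.0315,0.0055,-0.07],
  "jaw": 100
}}

```text
time_s: 0.82
tcp_pos: [0.3299, -0.526, 0.1793]
eef_rot: [-167.5, 90.0, -38.7]
contact_force: [-0.1, -0.4, 0.1]
gripper_width: 0.0875
```

Request:
{"method": "play_rows", "body": {
  "series": [0.0045,-0.032,0.0035,-0.07,0.0045,-0.032,0.001,-0.07,0.0045,-0.032,-0.001,-0.07,0.0045,-0.032,-0.0035,-0.07,0.0045,-0.0315,-0.0055,-0.07]
}}

```text
time_s: 1.23
tcp_pos: [0.4442, -0.4132, 0.1569]
eef_rot: [-179.5, 90.0, -30.6]
contact_force: [-0.3, -0.5, -0.5]
gripper_width: 0.0876
```

Request:
{"method": "play_rows", "body": {
  "series": [0.0045,-0.031,-0.008,-0.07,0.0045,-0.0305,-0.01,-0.07,0.0045,-0.03,-0.012,-0.07,0.0045,-0.029,-0.014,-0.07,0.0045,-0.028,-0.016,-0.07]
}}

```text
time_s: 1.65
tcp_pos: [0.5586, -0.3, 0.1344]
eef_rot: [178.3, 90.0, -12.8]
contact_force: [0.5, -0.6, -0.3]
gripper_width: 0.0879
```

```bash
python3 go.py .558 -.301 .13 -11 2; python3 -c "
from h import *
cv2.imwrite('pics/w1.png',capture('wrist')['img'])"
```

```text
t 1.65 p [ 0.5586 -0.3     0.1344] jaw 168.9 toolx [ 0. -0. -1.] q [-11.  19. -10.   0. -61.  -0.] F [ 0.5 -0.6 -0.3] w 0.0879
spin total deg -0.1 rad -0.001
world step norm 0.00226244068514842
[0.0022, 0.0006, 0.0002, np.float64(-0.0007)]
[0.0022, 0.0006, 0.0002, np.float64(-0.0007)]
```

View pics/w1.png

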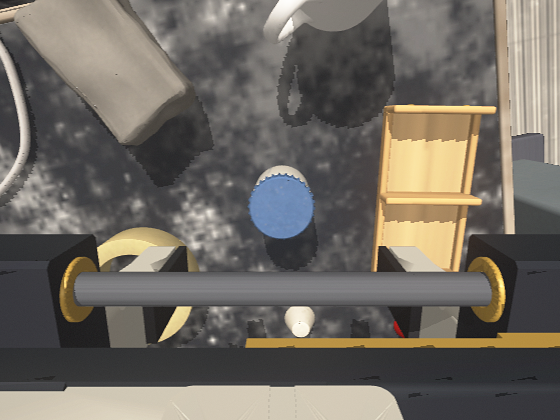

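```bash
python3 - <<'E'
from h import *
c=capture("wrist");print(np.round(onz(c,(281.5,207),.062),4))
hsv=cv2.cvtColor(c["img"],cv2.COLOR_BGR2HSV)
b=blobs(cv2.inRange(hsv,(100,80,60),(125,255,255)),(240,160,325,245))[0]
(x,y),r=cv2.minEnclosingCircle(b);print(x,y,r,np.round(onz(c,(x,y),.062),4))
for uv in ((386,108),(494,109),(383,200),(480,200)):print(uv,np.round(onz(c,uv,.032),4))
E
```

```text
[ 0.561  -0.3008  0.062 ]
284.8333435058594 201.6666717529297 33.839996337890625 [ 0.5579 -0.3043  0.062 ]
(386, 108) [ 0.4707 -0.3543  0.032 ]
(494, 109) [ 0.3908 -0.3384  0.032 ]
(383, 200) [ 0.4813 -0.284   0.032 ]
(480, 200) [ 0.4049 -0.2695  0.032 ]
```

Request:
{"method": "play_rows", "body": {
  "series": [0.03,0.001,0,0,0.03,0,0,0,0.03,0,0,0,0.02,0,0,0,0.007,0,0,0]
}}

```text
time_s: 2.17
tcp_pos: [0.5549, -0.3017, 0.0138]
eef_rot: [-6.5, 89.7, 162.2]
contact_force: [-0.4, 0.2, -0.3]
gripper_width: 0.0873
```

Request:
{"method": "play_rows", "body": {
  "series": [0,0,0,0,0,0,0,0,0,0,0,0,0,0,0,0,0,0,0,0],
  "jaw": 0,
  "squeeze": 25
}}

```text
time_s: 2.58
tcp_pos: [0.5583, -0.3025, 0.0189]
eef_rot: [177.2, 89.9, -14.1]
contact_force: [-1.0, -0.6, 0.6]
gripper_width: 0.0598
```

```bash
python3 go.py .432 -.310 .10 -11 7; python3 -c "
from h import *
cv2.imwrite('pics/w2.png',capture('wrist')['img'])"
```

```text
t 2.58 p [ 0.5583 -0.3025  0.0189] jaw 168.7 toolx [ 0.002 -0.001 -1.   ] q [-11.  26. -17.   0. -47.  -0.] F [-1.  -0.6  0.6] w 0.0598
spin total deg -0.3 rad -0.005
world step norm 0.02146619441232547
[-0.0116, 0.0046, 0.0175, np.float64(-0.0007)]
[-0.0116, 0.0046, 0.0175, np.float64(-0.0007)]
[-0.0116, 0.0046, 0.0175, np.float64(-0.0007)]
[-0.0116, 0.0045, 0.0175, np.float64(-0.0007)]
[-0.0116, 0.0045, 0.0175, np.float64(-0.0007)]
[-0.0116, 0.0045, 0.0175, np.float64(-0.0007)]
[-0.0116, 0.0045, 0.0175, np.float64(-0.0007)]
```

View pics/w2.png

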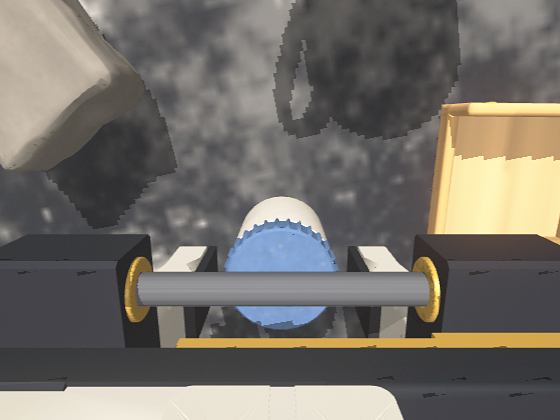

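Request:
{"method": "play_rows", "body": {
  "series": [0,0,0,0,0,0,0,0,0,0,0,0,0,0,0,0,0,0,0,0]
}}

```text
time_s: 3.05
tcp_pos: [0.558, -0.3025, 0.0182]
eef_rot: [165.1, 89.9, -26.1]
contact_force: [-0.2, 0.7, 6.1]
gripper_width: 0.0487
```

Request:
{"method": "play_rows", "body": {
  "series": [-0.01,0,0,0,-0.02,0,0,0,-0.02,0,0,0,-0.02,0,0,0,-0.01,0,0,0]
}}

```text
time_s: 3.47
tcp_pos: [0.5581, -0.3026, 0.1001]
eef_rot: [171.2, 89.9, -20.1]
contact_force: [-0.3, 0.8, -0.9]
gripper_width: 0.0488
```

```bash
python3 go.py .432 -.310 .10 -11 5; python3 -c "
from h import *
cv2.imwrite('pics/w3.png',capture('wrist')['img'])"
```

```text
t 3.47 p [ 0.5581 -0.3026  0.1001] jaw 168.7 toolx [ 0.002 -0.001 -1.   ] q [-11.  21. -12.   0. -57.  -0.] F [-0.3  0.8 -0.9] w 0.0488
spin total deg -0.3 rad -0.005
world step norm 0.025268936381692423
[-0.0, 0.0064, 0.0244, np.float64(-0.001)]
[-0.0, 0.0064, 0.0245, np.float64(-0.001)]
[-0.0, 0.0063, 0.0245, np.float64(-0.001)]
[-0.0, 0.0063, 0.0245, np.float64(-0.001)]
[-0.0, 0.0063, 0.0245, np.float64(-0.001)]
```

View pics/w3.png

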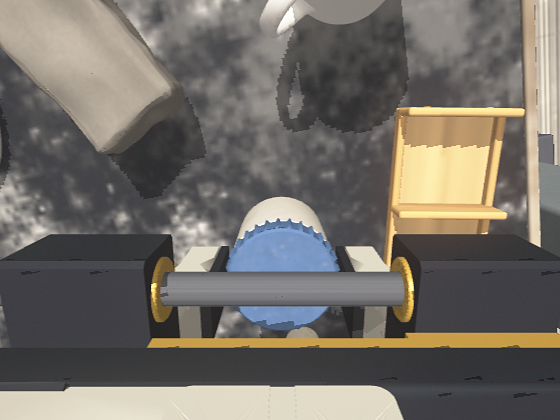

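Request:
{"method": "play_rows", "body": {
  "series": [0,0.0063,0.0245,0,0,0.0063,0.0245,0,0,0.0063,0.0245,0,0,0.0063,0.0245,0,0,0.0063,0.0245,0]
}}

```text
time_s: 3.93
tcp_pos: [0.4291, -0.3088, 0.0963]
eef_rot: [-17.0, 89.9, 151.7]
contact_force: [0.0, 0.3, -0.8]
gripper_width: 0.0486
```

```bash
python3 go.py .432 -.310 .10 -11 5; python3 -c "
from h import *
cv2.imwrite('pics/w4.png',capture('wrist')['img']);c=capture('top')
cv2.imwrite('pics/t4.png',cv2.resize(c['img'][165:325,225:435],None,fx=3.6,fy=3.6))
c=capture('side')
cv2.imwrite('pics/s4.png',cv2.resize(c['img'][220:400,150:350],None,fx=3,fy=3))
"
```

```text
t 3.93 p [ 0.4291 -0.3088  0.0963] jaw 168.7 toolx [-0.002  0.001 -1.   ] q [-14.  12. -26.  -0. -52.   3.] F [ 0.   0.3 -0.8] w 0.0486
spin total deg -0.3 rad -0.005
world step norm 0.0009755611737792798
[-0.0007, 0.0001, -0.0006, np.float64(-0.001)]
[-0.0007, 0.0001, -0.0006, np.float64(-0.001)]
[-0.0007, 0.0001, -0.0006, np.float64(-0.001)]
[-0.0007, 0.0001, -0.0006, np.float64(-0.001)]
[-0.0007, 0.0001, -0.0006, np.float64(-0.001)]
```

View pics/w4.png

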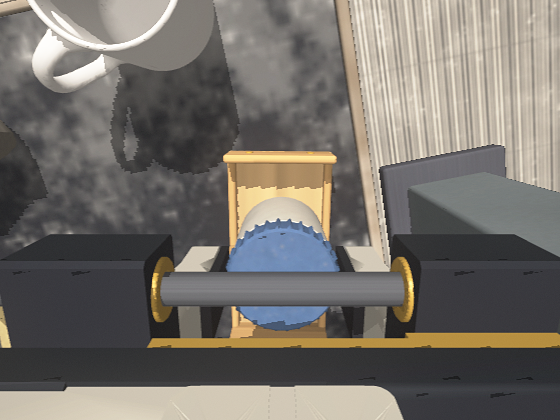

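View pics/s4.png

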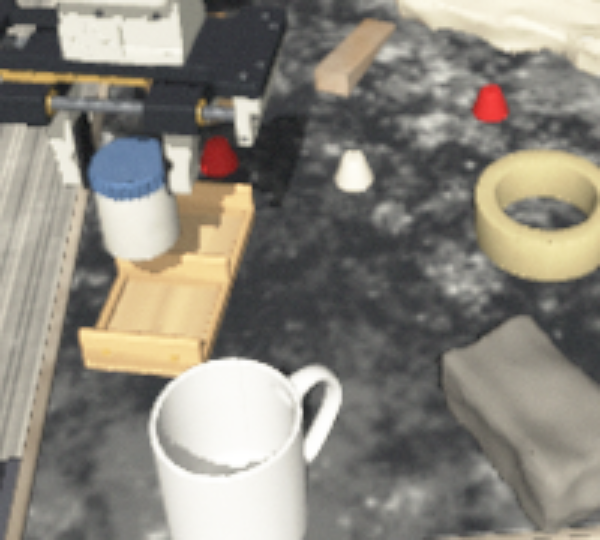

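```bash
python3 - <<'E'
from h import *
c=capture("wrist")
for uv in ((224,155),(336,155)):print(uv,np.round(onz(c,uv,.032),4))
print(get_state()['tcp_pos'])
E
```

```text
(224, 155) [ 0.4585 -0.3579  0.032 ]
(336, 155) [ 0.384  -0.3428  0.032 ]
[ 0.4305047  -0.30920453  0.09714276]
```

Request:
{"method": "play_rows", "body": {
  "series": [0.02,0.002,0,0,0.02,0,0,0,0.018,0,0,0,0.01,0,0,0,0.004,0,0,0]
}}

```text
time_s: 4.55
tcp_pos: [0.4302, -0.3107, 0.0233]
eef_rot: [-6.6, 89.8, 162.1]
contact_force: [-0.4, 0.3, -0.8]
gripper_width: 0.0483
```

Request:
{"method": "play_rows", "body": {
  "series": [0.001,0,0,0,0,0,0,0,0,0,0,0,0,0,0,0,0,0,0,0]
}}

```text
time_s: 4.97
tcp_pos: [0.4312, -0.3113, 0.0251]
eef_rot: [173.9, 89.9, -17.4]
contact_force: [-0.6, 0.5, -0.9]
gripper_width: 0.0486
```

```bash
python3 go.py
```

```text
t 4.97 p [ 0.4312 -0.3113  0.0251] jaw 168.7 toolx [ 0.001 -0.    -1.   ] q [-15.  18. -30.   0. -42.   3.] F [-0.6  0.5 -0.9] w 0.0486
```

Request:
{"method": "play_rows", "body": {
  "series": [0.001,0,0,0,0.0005,0,0,0,0,0,0,0,0,0,0,0,0,0,0,0]
}}

```text
time_s: 5.38
tcp_pos: [0.4309, -0.3113, 0.0232]
eef_rot: [164.7, 90.0, -26.6]
contact_force: [-0.9, 0.8, 2.5]
gripper_width: 0.0484
```

Request:
{"method": "play_rows", "body": {
  "series": [0,0,0,0,0,0,0,0,0,0,0,0,0,0,0,0,0,0,0,0],
  "jaw": 95
}}

```text
time_s: 5.8
tcp_pos: [0.4306, -0.3111, 0.0227]
eef_rot: [-12.9, 90.0, 155.9]
contact_force: [0.2, -0.2, -0.4]
gripper_width: 0.0763
```

Request:
{"method": "play_rows", "body": {
  "series": [-0.015,0,0,0,-0.03,0,0,0,-0.035,0,0,0,-0.035,0,0,0,-0.02,0,0,0]
}}

```text
time_s: 6.22
tcp_pos: [0.4319, -0.3119, 0.1618]
eef_rot: [163.3, 89.8, -27.9]
contact_force: [1.5, -0.8, -0.1]
gripper_width: 0.0834
```

```bash
python3 go.py .573 .298 .16 -11 17; python3 -c "
from h import *
cv2.imwrite('pics/w5.png',capture('wrist')['img'])"
```

```text
t 6.22 p [ 0.4319 -0.3119  0.1618] jaw 168.7 toolx [ 0.004 -0.002 -1.   ] q [-15.   9. -21.   0. -60.   3.] F [ 1.5 -0.8 -0.1] w 0.0834
spin total deg -0.3 rad -0.004
world step norm 0.0368223291646632
[0.0001, -0.0368, -0.0011, np.float64(-0.0003)]
[0.0001, -0.0368, -0.0011, np.float64(-0.0003)]
[0.0001, -0.0368, -0.0012, np.float64(-0.0003)]
[0.0001, -0.0368, -0.0012, np.float64(-0.0003)]
[0.0001, -0.0368, -0.0012, np.float64(-0.0003)]
[0.0001, -0.0368, -0.0012, np.float64(-0.0003)]
[0.0001, -0.0368, -0.0012, np.float64(-0.0003)]
[0.0001, -0.0368, -0.0012, np.float64(-0.0003)]
[0.0001, -0.0368, -0.0012, np.float64(-0.0003)]
[0.0001, -0.0368, -0.0012, np.float64(-0.0003)]
[0.0001, -0.0368, -0.0012, np.float64(-0.0003)]
[0.0001, -0.0368, -0.0012, np.float64(-0.0003)]
[0.0001, -0.0368, -0.0013, np.float64(-0.0003)]
[0.0001, -0.0368, -0.0013, np.float64(-0.0003)]
[0.0001, -0.0368, -0.0013, np.float64(-0.0003)]
[0.0001, -0.0368, -0.0013, np.float64(-0.0003)]
[0.0001, -0.0368, -0.0013, np.float64(-0.0003)]
```

View pics/w5.png

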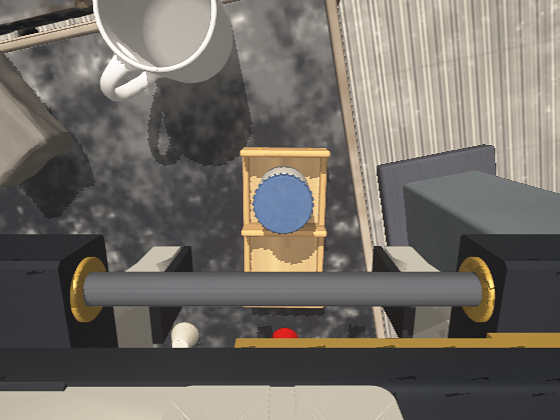

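Request:
{"method": "play_rows", "body": {
  "series": [0,-0.02,-0.001,0,0,-0.0368,-0.001,0,0,-0.0368,-0.001,0,0,-0.0368,-0.001,0,0,-0.0368,-0.001,0]
}}

```text
time_s: 6.68
tcp_pos: [0.4682, -0.1467, 0.1578]
eef_rot: [-130.8, 90.0, 37.9]
contact_force: [0.8, -0.8, 0.2]
gripper_width: 0.083
```

Request:
{"method": "play_rows", "body": {
  "series": [0,-0.0368,-0.001,0,0,-0.0368,-0.001,0,0,-0.0368,-0.0015,0,0,-0.0368,-0.0015,0,0,-0.0368,-0.0015,0]
}}

```text
time_s: 7.1
tcp_pos: [0.5106, 0.0329, 0.1579]
eef_rot: [-127.3, 90.0, 41.4]
contact_force: [1.4, 0.0, -0.1]
gripper_width: 0.0835
```

Request:
{"method": "play_rows", "body": {
  "series": [0,-0.0368,-0.001,0,0,-0.0368,-0.001,0,0,-0.0368,-0.0015,0,0,-0.0368,-0.0015,0,0,-0.0368,-0.0015,0]
}}

```text
time_s: 7.52
tcp_pos: [0.553, 0.212, 0.1577]
eef_rot: [26.9, 90.0, -164.4]
contact_force: [0.3, -1.0, -0.1]
gripper_width: 0.0832
```

```bash
python3 go.py .573 .298 .14 -11 5; python3 -c "
from h import *
cv2.imwrite('pics/w6.png',capture('wrist')['img']);c=capture('top')
c0=cv2.imread('pics/top0.png')
cv2.imwrite('pics/t6.png',cv2.resize(c0[60:260,30:250],None,fx=3,fy=3))
for z in (0,.06,.1,.15):print(z,[np.round(onz(c,uv,z)[:2],3) for uv in ((98,163),(68,145),(130,120),(162,55))])
"
```

```text
t 7.52 p [0.553  0.212  0.1577] jaw 168.7 toolx [-0. -0. -1.] q [ 40.  15. -13.  -0. -62. -51.] F [ 0.3 -1.  -0.1] w 0.0832
spin total deg -0.3 rad -0.005
world step norm 0.01800592020535239
[0.0035, -0.0176, -0.0006, np.float64(-0.001)]
[0.0035, -0.0176, -0.0006, np.float64(-0.001)]
[0.0035, -0.0176, -0.0006, np.float64(-0.001)]
[0.0035, -0.0176, -0.0006, np.float64(-0.001)]
[0.0035, -0.0176, -0.0006, np.float64(-0.001)]
0 [array([0.704, 0.367]), array([0.743, 0.437]), array([0.806, 0.301]), array([0.965, 0.236])]
0.06 [array([0.691, 0.348]), array([0.728, 0.415]), array([0.788, 0.286]), array([0.939, 0.224])]
0.1 [array([0.682, 0.336]), array([0.718, 0.4  ]), array([0.776, 0.276]), array([0.921, 0.216])]
0.15 [array([0.671, 0.32 ]), array([0.705, 0.381]), array([0.76 , 0.263]), array([0.899, 0.206])]
```

View pics/w6.png

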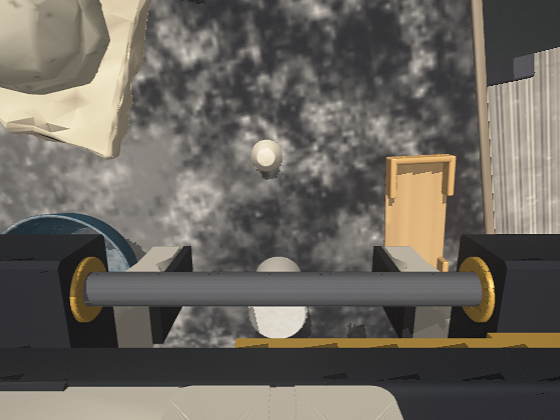

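View pics/t6.png

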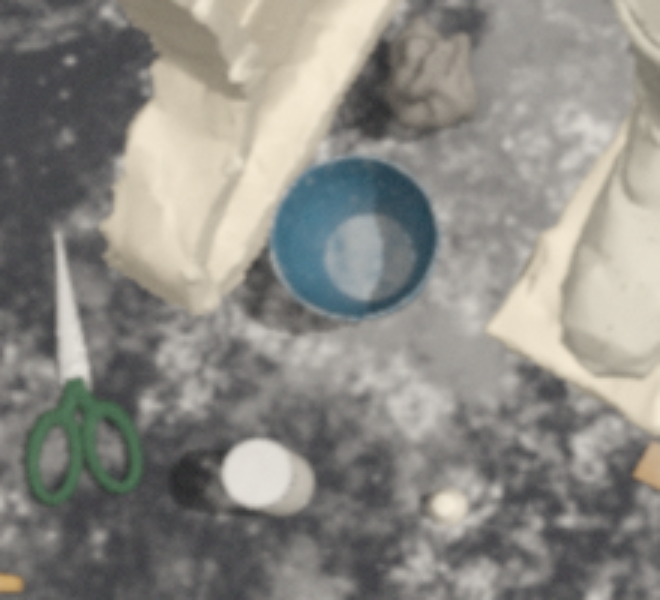

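```bash
python3 go.py .573 .298 .12 -30 5
```

```text
t 7.62 p [0.5541 0.2146 0.157 ] jaw 168.9 toolx [ 0. -0. -1.] q [ 40.  15. -13.   0. -62. -51.] F [-1.   0.1 -0.3] w 0.0826
spin total deg 18.9 rad 0.33
world step norm 0.01864251293224024
[0.0074, -0.0171, -0.0005, np.float64(0.066)]
[0.0074, -0.0171, 0.0006, np.float64(0.066)]
[0.0074, -0.017, 0.0018, np.float64(0.066)]
[0.0074, -0.0169, 0.0029, np.float64(0.066)]
[0.0074, -0.0166, 0.004, np.float64(0.066)]
```

Request:
{"method": "play_rows", "body": {
  "series": [0.007,-0.017,-0.0005,0.066,0.007,-0.017,0.0005,0.066,0.007,-0.017,0.002,0.066,0.007,-0.017,0.003,0.066,0.007,-0.0165,0.004,0.066],
  "jaw": 100
}}

```text
time_s: 8.03
tcp_pos: [0.5719, 0.2938, 0.1222]
eef_rot: [62.8, 90.0, -147.6]
contact_force: [0.2, -0.6, 0.8]
gripper_width: 0.0877
```

```bash
python3 go.py .573 .298 .018 -30 5; python3 - <<'E'
from h import *
c=capture('wrist');cv2.imwrite('pics/w7.png',c['img'])
E
```

```text
t 8.03 p [0.5719 0.2938 0.1222] jaw 149.6 toolx [-0. -0. -1.] q [ 45.  21.  -9.  -0. -60. -75.] F [ 0.2 -0.6  0.8] w 0.0877
spin total deg -0.4 rad -0.007
world step norm 0.020863161297311725
[0.0208, -0.0009, 0.0002, np.float64(-0.0014)]
[0.0208, -0.0009, 0.0002, np.float64(-0.0014)]
[0.0208, -0.0009, 0.0002, np.float64(-0.0014)]
[0.0208, -0.0009, 0.0002, np.float64(-0.0014)]
[0.0208, -0.0009, 0.0002, np.float64(-0.0014)]
```

View pics/w7.png

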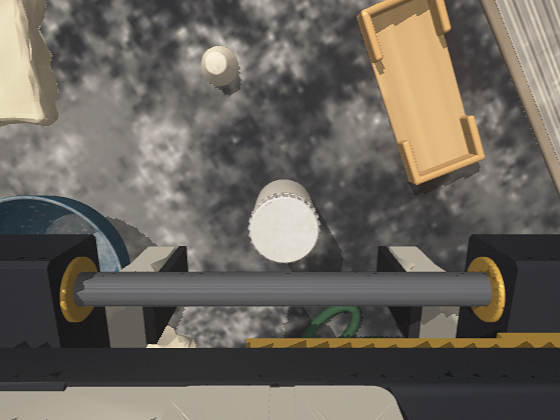

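```bash
python3 - <<'E'
from h import *
c=capture('wrist')
print(onz(c,(284,227),.072)); print('key',onz(c,(220,66),.021))
print('trough',[np.round(onz(c,u,.018),4) for u in ((360,10),(412,185),(484,158))])
E
python3 go.py
```

```text
[0.57239981 0.29996427 0.072     ]
key [0.55769242 0.18418963 0.021     ]
trough [array([0.4518, 0.2032, 0.018 ]), array([0.4749, 0.3365, 0.018 ]), array([0.4171, 0.3459, 0.018 ])]
t 8.13 p [0.5715 0.2945 0.1208] jaw 149.7 toolx [-0.002 -0.001 -1.   ] q [ 45.  21.  -9.  -0. -60. -75.] F [-0.  -1.7 -0.7] w 0.0877
```

Request:
{"method": "play_rows", "body": {
  "series": [0.025,-0.004,0.001,0,0.025,0,0,0,0.025,0,0,0,0.02,0,0,0,0.007,0,0,0]
}}

```text
time_s: 8.55
tcp_pos: [0.5713, 0.2953, 0.0177]
eef_rot: [66.9, 89.7, -143.3]
contact_force: [-0.5, 0.1, -0.1]
gripper_width: 0.0875
```

Request:
{"method": "play_rows", "body": {
  "series": [0.001,0,0,0,0,0,0,0,0,0,0,0,0,0,0,0,0,0,0,0],
  "jaw": 0
}}

```text
time_s: 8.97
tcp_pos: [0.5738, 0.2979, 0.0213]
eef_rot: [-108.5, 89.9, 41.4]
contact_force: [-0.6, -0.0, 0.0]
gripper_width: 0.06
```

Request:
{"method": "play_rows", "body": {
  "series": [0,0,0,0,0,0,0,0,0,0,0,0,0,0,0,0,0,0,0,0]
}}

```text
time_s: 9.38
tcp_pos: [0.5734, 0.2978, 0.0205]
eef_rot: [-111.9, 89.9, 37.9]
contact_force: [-2.2, 1.1, 7.4]
gripper_width: 0.0474
```

Request:
{"method": "play_rows", "body": {
  "series": [-0.01,0,0,0,-0.025,0,0,0,-0.03,0,0,0,-0.03,0,0,0,-0.03,0,0,0]
}}

```text
time_s: 9.8
tcp_pos: [0.5726, 0.2969, 0.1461]
eef_rot: [69.6, 89.9, -140.6]
contact_force: [-0.2, 0.9, -0.8]
gripper_width: 0.0477
```

```bash
python3 go.py .4435 -.2395 .145 -11 18; python3 - <<'E'
from h import *
c=capture('wrist');cv2.imwrite('pics/w8.png',c['img'])
E
```

```text
t 9.8 p [0.5726 0.2969 0.1461] jaw 149.8 toolx [-0.001 -0.001 -1.   ] q [ 45.  20.  -7.  -0. -63. -75.] F [-0.2  0.9 -0.8] w 0.0477
spin total deg -19.2 rad -0.335
world step norm 0.030651594878479117
[0.0001, 0.0294, -0.0088, np.float64(-0.0186)]
[0.0001, 0.0295, -0.0082, np.float64(-0.0186)]
[0.0001, 0.0297, -0.0077, np.float64(-0.0186)]
[0.0001, 0.0298, -0.0071, np.float64(-0.0186)]
[0.0001, 0.0299, -0.0066, np.float64(-0.0186)]
[0.0001, 0.0301, -0.006, np.float64(-0.0186)]
[0.0001, 0.0302, -0.0055, np.float64(-0.0186)]
[0.0001, 0.0303, -0.0049, np.float64(-0.0186)]
[0.0001, 0.0303, -0.0043, np.float64(-0.0186)]
[0.0001, 0.0304, -0.0038, np.float64(-0.0186)]
[0.0001, 0.0305, -0.0032, np.float64(-0.0186)]
[0.0001, 0.0305, -0.0026, np.float64(-0.0186)]
[0.0001, 0.0306, -0.0021, np.float64(-0.0186)]
[0.0001, 0.0306, -0.0015, np.float64(-0.0186)]
[0.0001, 0.0306, -0.0009, np.float64(-0.0186)]
[0.0001, 0.0306, -0.0004, np.float64(-0.0186)]
[0.0001, 0.0307, 0.0002, np.float64(-0.0186)]
[0.0001, 0.0306, 0.0008, np.float64(-0.0186)]
```

View pics/w8.png

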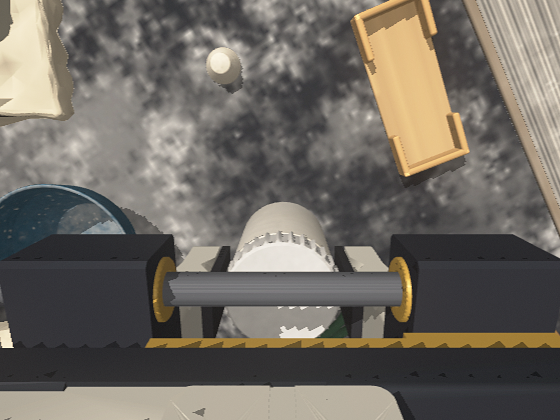

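Request:
{"method": "play_rows", "body": {
  "series": [0,0.0295,-0.009,-0.0186,0,0.0295,-0.008,-0.0186,0,0.0295,-0.0075,-0.0186,0,0.03,-0.007,-0.0186,0,0.03,-0.0065,-0.0186]
}}

```text
time_s: 10.27
tcp_pos: [0.5358, 0.1469, 0.1448]
eef_rot: [43.2, 90.0, -161.6]
contact_force: [0.2, -0.1, -1.6]
gripper_width: 0.0479
```

Request:
{"method": "play_rows", "body": {
  "series": [0,0.03,-0.006,-0.0186,0,0.03,-0.0055,-0.0186,0,0.03,-0.005,-0.0186,0,0.0305,-0.0045,-0.0186,0,0.0305,-0.004,-0.0186]
}}

```text
time_s: 10.68
tcp_pos: [0.5006, -0.002, 0.145]
eef_rot: [-8.2, 90.0, 152.3]
contact_force: [0.9, -0.1, -0.9]
gripper_width: 0.0481
```

Request:
{"method": "play_rows", "body": {
  "series": [0,0.0305,-0.003,-0.0186,0,0.0305,-0.0025,-0.0186,0,0.0305,-0.002,-0.0186,0,0.0305,-0.0015,-0.0186,0,0.0305,-0.001,-0.0186]
}}

```text
time_s: 11.1
tcp_pos: [0.4644, -0.1505, 0.1451]
eef_rot: [-76.0, 90.0, 89.8]
contact_force: [0.1, -0.4, -1.3]
gripper_width: 0.0481
```

```bash
python3 go.py .4435 -.2395 .12 -11 5
```

```text
t 11.1 p [ 0.4644 -0.1505  0.1451] jaw 165.8 toolx [ 0.  0. -1.] q [  5.   5. -27.  -0. -58. -19.] F [ 0.1 -0.4 -1.3] w 0.0481
spin total deg -3.2 rad -0.055
world step norm 0.018968862836503116
[0.005, 0.0183, -0.0003, np.float64(-0.011)]
[0.005, 0.0183, -0.0001, np.float64(-0.011)]
[0.005, 0.0183, 0.0001, np.float64(-0.011)]
[0.005, 0.0183, 0.0003, np.float64(-0.011)]
[0.005, 0.0183, 0.0005, np.float64(-0.011)]
```

Request:
{"method": "play_rows", "body": {
  "series": [0.005,0.0183,0,-0.011,0.005,0.0183,0,-0.011,0.005,0.0183,0,-0.011,0.005,0.0183,0,-0.011,0.005,0.0183,0,-0.011]
}}

```text
time_s: 11.52
tcp_pos: [0.4442, -0.2392, 0.1197]
eef_rot: [-30.2, 90.0, 138.7]
contact_force: [-0.1, 0.4, -2.0]
gripper_width: 0.0475
```

```bash
python3 - <<'E'
from h import *
c=capture('wrist');cv2.imwrite('pics/w9.png',c['img'])
c=capture('side')
cv2.imwrite('pics/s9.png',cv2.resize(c['img'][220:400,150:350],None,fx=3,fy=3))
E
python3 go.py .4435 -.2395 .12 -11 5
```

```text
t 11.62 p [ 0.4433 -0.2398  0.1189] jaw 168.8 toolx [-0.002  0.    -1.   ] q [ -6.   9. -27.  -0. -55.  -5.] F [-0.8  0.4 -1.7] w 0.0477
spin total deg -0.2 rad -0.003
world step norm 0.00023006579486871948
[-0.0002, -0.0001, -0.0, np.float64(-0.0006)]
[-0.0002, -0.0001, -0.0, np.float64(-0.0006)]
[-0.0002, -0.0001, -0.0, np.float64(-0.0006)]
[-0.0002, -0.0001, -0.0, np.float64(-0.0006)]
[-0.0002, -0.0001, -0.0, np.float64(-0.0006)]
```

View pics/w9.png

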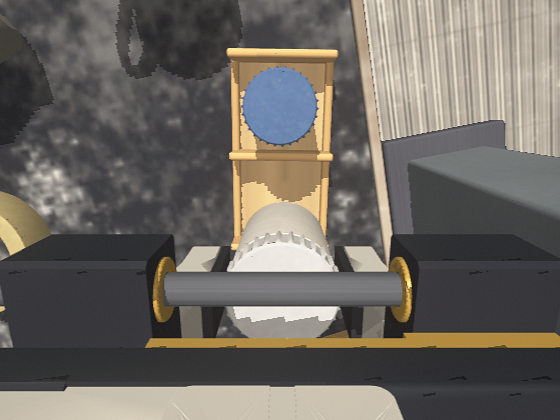

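View pics/s9.png

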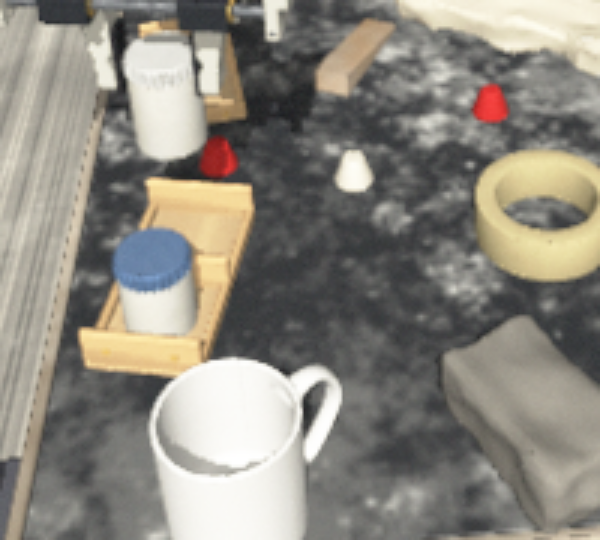

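```bash
python3 - <<'E'
from h import *
c=capture('wrist')
a=[onz(c,u,.032) for u in ((231,156),(333,157),(227,53),(337,53))]
print(np.round(a,4)); m=(a[0]+a[1])/2; e=(a[2]+a[3])/2; n=(m-e)/np.linalg.norm(m-e)
print('bay', m+n*.036,'end->div',np.linalg.norm(m-e),n)
E
```

```text
[[ 0.4718 -0.2854  0.032 ]
 [ 0.3979 -0.2699  0.032 ]
 [ 0.4582 -0.3549  0.032 ]
 [ 0.3837 -0.34    0.032 ]]
bay [ 0.44188275 -0.24232953  0.032     ] end->div 0.07117062574987086 [0.19516131 0.98077116 0.        ]
```

Request:
{"method": "play_rows", "body": {
  "series": [0.025,0.002,0,0,0.025,0,0,0,0.024,0,0,0,0.013,0,0,0,0.004,0,0,0]
}}

```text
time_s: 12.08
tcp_pos: [0.443, -0.2394, 0.0269]
eef_rot: [-1.6, 89.8, 167.4]
contact_force: [-0.5, 0.6, -1.3]
gripper_width: 0.048
```

Request:
{"method": "play_rows", "body": {
  "series": [0.001,0,0,0,0.001,0,0,0,0,0,0,0,0,0,0,0,0,0,0,0]
}}

```text
time_s: 12.5
tcp_pos: [0.4452, -0.2403, 0.0278]
eef_rot: [-177.0, 89.9, -8.1]
contact_force: [-0.2, -0.0, -1.4]
gripper_width: 0.0482
```

Request:
{"method": "play_rows", "body": {
  "series": [0.001,0.001,0.001,0,0.001,0,0,0,0,0,0,0,0,0,0,0,0,0,0,0]
}}

```text
time_s: 12.92
tcp_pos: [0.4435, -0.2413, 0.0255]
eef_rot: [152.3, 90.0, -38.8]
contact_force: [-1.4, -0.1, 5.0]
gripper_width: 0.0474
```

```bash
python3 go.py
```

```text
t 12.92 p [ 0.4435 -0.2413  0.0255] jaw 169.0 toolx [ 0.001 -0.    -1.   ] q [ -6.  15. -33.   0. -41.  -5.] F [-1.4 -0.1  5. ] w 0.0474
```

Contact with the floor; release and rise, then go to the right-hand white key.

Request:
{"method": "play_rows", "body": {
  "series": [0,0,0,0,0,0,0,0,0,0,0,0,0,0,0,0,0,0,0,0],
  "jaw": 95
}}

```text
time_s: 13.33
tcp_pos: [0.4434, -0.241, 0.0248]
eef_rot: [-21.3, 90.0, 147.7]
contact_force: [0.5, 0.3, 0.4]
gripper_width: 0.0752
```

Request:
{"method": "play_rows", "body": {
  "series": [-0.015,0,0,0,-0.03,0,0,0,-0.035,0,0,0,-0.035,0,0,0,-0.02,0,0,0]
}}

```text
time_s: 13.75
tcp_pos: [0.4447, -0.2415, 0.1637]
eef_rot: [171.6, 89.8, -19.4]
contact_force: [1.3, -0.4, 0.4]
gripper_width: 0.0833
```

```bash
python3 go.py .5636 -.179 .11 7 5;  python3 - <<'E'
from h import *
c=capture('wrist');cv2.imwrite('pics/w10.png',c['img'])
E
```

```text
t 13.75 p [ 0.4447 -0.2415  0.1637] jaw 169.0 toolx [ 0.004 -0.001 -1.   ] q [ -6.   6. -24.   0. -60.  -5.] F [ 1.3 -0.4  0.4] w 0.0833
spin total deg -18.0 rad -0.315
world step norm 0.02894575399233744
[0.0108, -0.0168, -0.0209, np.float64(-0.0629)]
[0.0108, -0.0155, -0.0219, np.float64(-0.0629)]
[0.0108, -0.0141, -0.0229, np.float64(-0.0629)]
[0.0108, -0.0126, -0.0237, np.float64(-0.0629)]
[0.0108, -0.0111, -0.0244, np.float64(-0.0629)]
```

View pics/w10.png

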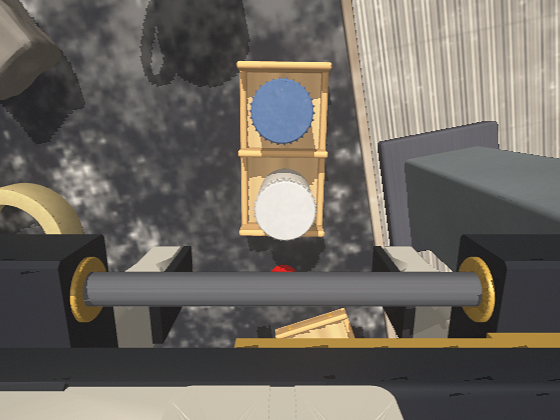

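```bash
python3 go.py .56 -.145 .11 7 5
```

```text
t 13.8 p [ 0.4463 -0.2421  0.1666] jaw 169.0 toolx [ 0.008 -0.003 -1.   ] q [ -6.   6. -23.   0. -60.  -5.] F [ 1.3 -0.7  4.3] w 0.0833
spin total deg -18.0 rad -0.314
world step norm 0.03197431538052126
[0.0115, -0.0234, -0.0185, np.float64(-0.0628)]
[0.0115, -0.0222, -0.0199, np.float64(-0.0628)]
[0.0115, -0.0209, -0.0213, np.float64(-0.0628)]
[0.0115, -0.0195, -0.0226, np.float64(-0.0628)]
[0.0115, -0.0181, -0.0238, np.float64(-0.0628)]
```

Request:
{"method": "play_rows", "body": {
  "series": [0.011,-0.0235,-0.0185,-0.063,0.011,-0.022,-0.02,-0.063,0.011,-0.021,-0.021,-0.063,0.011,-0.0195,-0.0225,-0.063,0.011,-0.018,-0.024,-0.063],
  "jaw": 65
}}

```text
time_s: 14.22
tcp_pos: [0.5573, -0.1429, 0.1043]
eef_rot: [-155.2, 90.0, 31.9]
contact_force: [0.5, 0.5, 0.6]
gripper_width: 0.0588
```

Request:
{"method": "play_rows", "body": {
  "series": [0,0,0,0,0,0,0,0,0,0,0,0,0,0,0,0,0,0,0,0]
}}

```text
time_s: 14.63
tcp_pos: [0.5561, -0.1446, 0.1054]
eef_rot: [174.3, 90.0, 1.3]
contact_force: [1.4, -0.2, -0.1]
gripper_width: 0.0571
```

```bash
python3 go.py;  python3 - <<'E'
from h import *
c=capture('wrist');cv2.imwrite('pics/w11.png',c['img'])
E
```

```text
t 14.63 p [ 0.5561 -0.1446  0.1054] jaw -173.1 toolx [ 0.001  0.    -1.   ] q [  5.  16. -20.   0. -55.   2.] F [ 1.4 -0.2 -0.1] w 0.0571
```

View pics/w11.png

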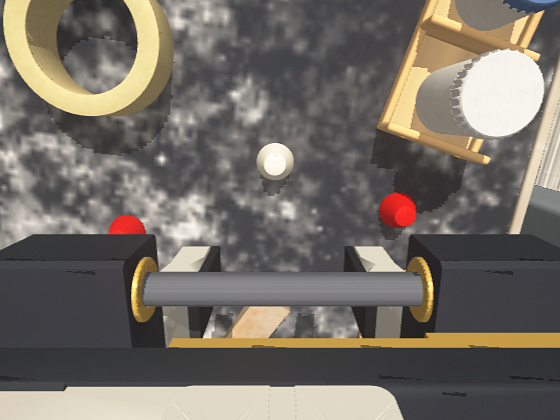

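```bash
cat > key.py <<'E'
from h import *
import sys
roi=list(map(int,sys.argv[1:5]))
c=capture('wrist');hsv=cv2.cvtColor(c["img"],cv2.COLOR_BGR2HSV)
b=blobs(cv2.inRange(hsv,(10,15,135),(35,120,255)),roi)[0]
(x,y),r=cv2.minEnclosingCircle(b);print(x,y,r,cv2.boundingRect(b));p=onz(c,(x,y),.003);print('key',np.round(p,4))
s=get_state();print(s['tcp_pos'])
E
python3 key.py 245 130 305 195; python3 go.py .5636 -.179 .03 7 5
```

```text
274.8551330566406 160.71495056152344 18.74755096435547 (257, 143, 37, 37)
key [ 0.565  -0.1773  0.003 ]
[ 0.55627724 -0.14452179  0.10547888]
t 14.73 p [ 0.5563 -0.1445  0.1055] jaw -173.1 toolx [ 0.001  0.    -1.   ] q [  5.  16. -20.   0. -55.   2.] F [ 0.  -0.3  0.4] w 0.057
spin total deg -0.1 rad -0.001
world step norm 0.016660649867498344
[0.0151, 0.007, -0.0006, np.float64(-0.0002)]
[0.0151, 0.007, -0.0006, np.float64(-0.0002)]
[0.0151, 0.007, -0.0006, np.float64(-0.0002)]
[0.0151, 0.007, -0.0006, np.float64(-0.0002)]
[0.0151, 0.007, -0.0006, np.float64(-0.0002)]
```

Request:
{"method": "play_rows", "body": {
  "series": [0.01,0.012,-0.002,0,0.015,0.012,-0.002,0,0.02,0.01,0,0,0.02,0,0,0,0.01,0,0,0]
}}

```text
time_s: 15.15
tcp_pos: [0.563, -0.1783, 0.0273]
eef_rot: [-16.0, 89.8, 170.9]
contact_force: [-0.9, -0.2, -0.6]
gripper_width: 0.057
```

Request:
{"method": "play_rows", "body": {
  "series": [0.01,0,0,0,0.008,0,0,0,0.004,0,0,0,0,0,0,0,0,0,0,0]
}}

```text
time_s: 15.57
tcp_pos: [0.565, -0.1771, 0.0083]
eef_rot: [159.5, 90.0, -13.4]
contact_force: [0.2, -0.4, 0.8]
gripper_width: 0.0568
```

```bash
python3 go.py;  python3 - <<'E'
from h import *
c=capture('side');cv2.imwrite('pics/s12.png',cv2.resize(c['img'][180:330,180:380],None,fx=3.5,fy=3.5))
E
```

```text
t 15.57 p [ 0.565  -0.1771  0.0083] jaw -173.0 toolx [ 0.001 -0.    -1.   ] q [  2.  24. -23.   0. -43.   6.] F [ 0.2 -0.4  0.8] w 0.0568
```

View pics/s12.png

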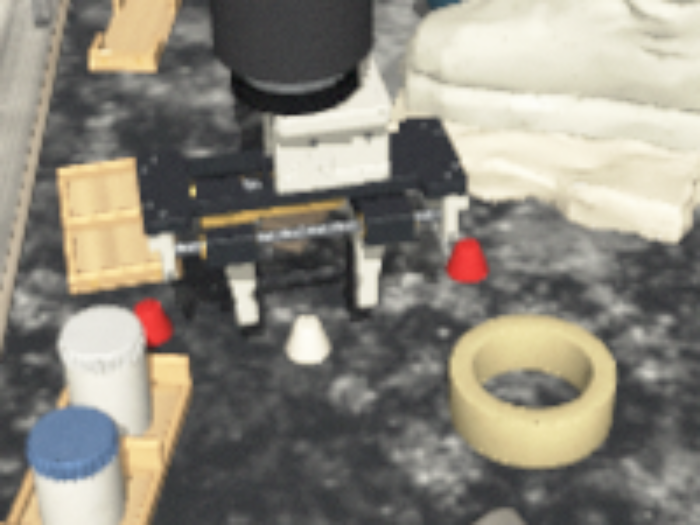

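```bash
python3 - <<'E'
from h import *
c=capture('side')
f=lambda p:np.round((proj(c,p)-[180,180]+.5)*3.5,0)
print('tcp',f((.565,-.177,.008)),'fingers',f((.536,-.181,.008)),f((.594,-.174,.008)),'tcp table',f((.565,-.177,0)))
for uv in ((308,348),):
    print(onz(c,np.array(uv)/3.5+180-.5,0.0))
c=capture('top');print(proj(c,(.565,-.177,0)))
cv2.imwrite('pics/t12.png',cv2.resize(c['img'][165:325,225:435],None,fx=3.6,fy=3.6))
E
```

```text
tcp [306. 340.] fingers [262. 347.] [350. 335.] tcp table [307. 350.]
[ 0.56602417 -0.17519924  0.        ]
[336.92775363 230.08369446]
```

View pics/t12.png

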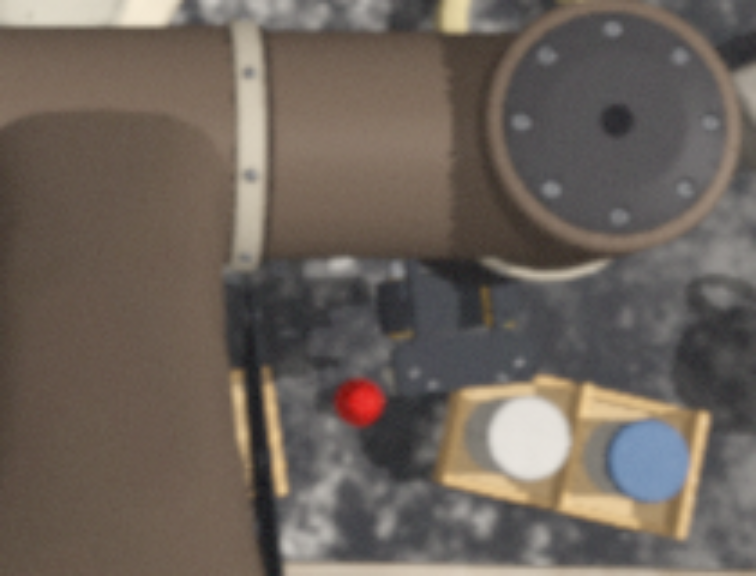

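```bash
python3 - <<'E'
from h import *
c=capture('side');im=c['img'][245:300,230:310].astype(float)
im=np.clip(im*2.2+20,0,255).astype(np.uint8)
cv2.imwrite('pics/s13.png',cv2.resize(im,None,fx=9,fy=9,interpolation=cv2.INTER_CUBIC))
E
```

```text
(no output)
```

View pics/s13.png

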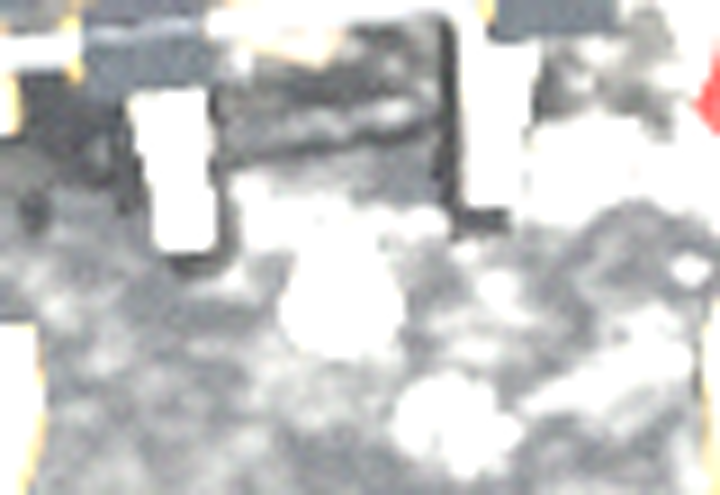

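Request:
{"method": "play_rows", "body": {
  "series": [0.003,0,0,0,0.002,0,0,0,0,0,0,0,0,0,0,0,0,0,0,0]
}}

```text
time_s: 16.18
tcp_pos: [0.5646, -0.1772, 0.0028]
eef_rot: [5.3, 90.0, -167.7]
contact_force: [-0.2, 0.2, -0.1]
gripper_width: 0.057
```

Request:
{"method": "play_rows", "body": {
  "series": [0,0,0,0,0,0,0,0,0,0,0,0,0,0,0,0,0,0,0,0],
  "jaw": 0,
  "squeeze": 5
}}

```text
time_s: 16.6
tcp_pos: [0.5646, -0.1772, 0.0029]
eef_rot: [151.8, 90.0, -21.2]
contact_force: [-0.4, -0.2, 0.9]
gripper_width: 0.0293
```

Request:
{"method": "play_rows", "body": {
  "series": [0,0,0,0,0,0,0,0,0,0,0,0,0,0,0,0,0,0,0,0]
}}

```text
time_s: 17.02
tcp_pos: [0.5647, -0.1772, 0.0029]
eef_rot: [167.6, 90.0, -5.4]
contact_force: [0.2, -0.7, 0.5]
gripper_width: 0.0008
```

```bash
python3 go.py; python3 - <<'E'
from h import *
c=capture('side');im=c['img'][245:300,230:310]
cv2.imwrite('pics/s14.png',cv2.resize(im,None,fx=9,fy=9,interpolation=cv2.INTER_CUBIC))
E
```

```text
t 17.02 p [ 0.5647 -0.1772  0.0029] jaw -173.0 toolx [ 0. -0. -1.] q [  1.  24. -23.   0. -43.   6.] F [ 0.2 -0.7  0.5] w 0.0008
```

View pics/s14.png

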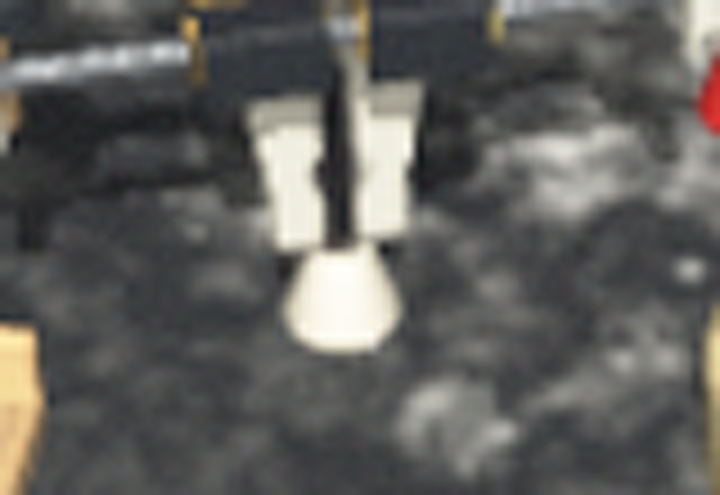

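Request:
{"method": "play_rows", "body": {
  "series": [-0.03,0,0,0,0,-0.02,0,0,0,-0.02,0,0,0.01,0,0,0,0.015,0,0,0]
}}

```text
time_s: 17.48
tcp_pos: [0.5612, -0.1366, 0.0092]
eef_rot: [174.7, 89.8, 1.8]
contact_force: [-0.3, -0.1, -0.1]
gripper_width: 0.0004
```

Request:
{"method": "play_rows", "body": {
  "series": [0.003,0,0,0,0,0,0,0,0,0,0,0,0,0,0,0,0,0,0,0]
}}

```text
time_s: 17.9
tcp_pos: [0.5602, -0.1378, 0.0054]
eef_rot: [169.3, 90.0, -3.7]
contact_force: [1.1, -0.4, -0.2]
gripper_width: 0.0008
```

```bash
python3 go.py; python3 - <<'E'
from h import *
c=capture('side');im=c['img'][225:300,220:310]
im=np.clip(im*2.,0,255).astype(np.uint8)
cv2.imwrite('pics/s15.png',cv2.resize(im,None,fx=8,fy=8,interpolation=cv2.INTER_CUBIC))
p=get_state()['tcp_pos'];print((proj(c,p)-[220,225]+.5)*8,(proj(c,[p[0],p[1],0])-[220,225]+.5)*8,(proj(c,[p[0],p[1],.019+p[2]])-[220,225]+.5)*8)
E
```

```text
t 17.9 p [ 0.5602 -0.1378  0.0054] jaw -173.0 toolx [ 0.001 -0.    -1.   ] q [  6.  23. -25.   0. -42.   1.] F [ 1.1 -0.4 -0.2] w 0.0008
[356.99100481 338.77654703] [357.68432562 353.0739809 ] [354.50991954 287.61242277]
```

View pics/s15.png

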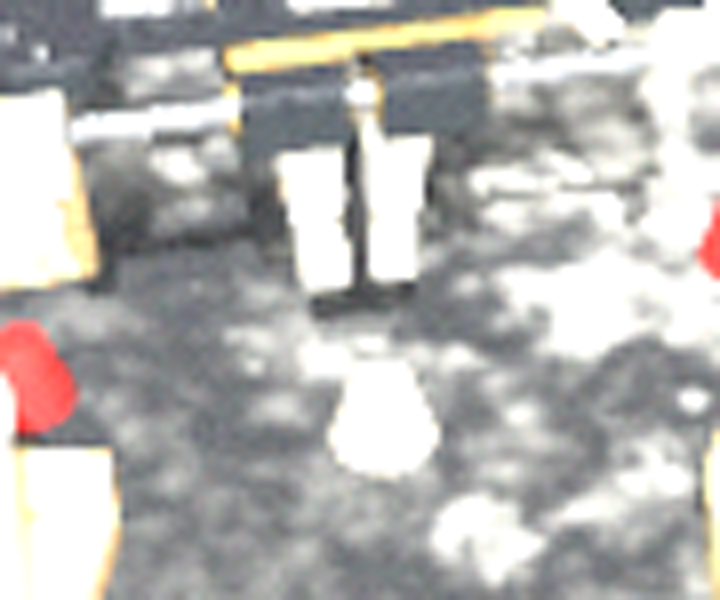

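Request:
{"method": "play_rows", "body": {
  "series": [0.002,0,0,0,0.002,0,0,0,0,0,0,0,0,0,0,0,0,0,0,0]
}}

```text
time_s: 18.37
tcp_pos: [0.5597, -0.1375, 0.0008]
eef_rot: [3.6, 90.0, -169.4]
contact_force: [-0.1, -0.7, 0.1]
gripper_width: 0.0001
```

Request:
{"method": "play_rows", "body": {
  "series": [0.002,0,0,0,0,0,0,0,0.002,0,0,0,0,0,0,0,0,0,0,0]
}}

```text
time_s: 18.78
tcp_pos: [0.5596, -0.1375, -0.0033]
eef_rot: [-6.1, 90.0, -179.1]
contact_force: [0.3, 0.7, -0.4]
gripper_width: 0.0006
```

No contact at reported z = -3 mm, so the tips are higher than the reported TCP. I'll keep probing.

Request:
{"method": "play_rows", "body": {
  "series": [0.002,0,0,0,0,0,0,0,0.002,0,0,0,0,0,0,0,0,0,0,0]
}}

```text
time_s: 19.2
tcp_pos: [0.5596, -0.1375, -0.0073]
eef_rot: [-4.3, 90.0, -177.3]
contact_force: [0.3, 0.5, -0.5]
gripper_width: 0.0007
```

Request:
{"method": "play_rows", "body": {
  "series": [0.002,0,0,0,0,0,0,0,0.001,0,0,0,0,0,0,0,0,0,0,0]
}}

```text
time_s: 19.62
tcp_pos: [0.5597, -0.1375, -0.0102]
eef_rot: [0.6, 90.0, -172.4]
contact_force: [-0.1, -0.5, -0.8]
gripper_width: 0.0008
```

Request:
{"method": "play_rows", "body": {
  "series": [0.001,0,0,0,0,0,0,0,0.001,0,0,0,0,0,0,0,0,0,0,0]
}}

```text
time_s: 20.03
tcp_pos: [0.5597, -0.1375, -0.0122]
eef_rot: [9.1, 90.0, -163.9]
contact_force: [0.4, 0.7, -0.1]
gripper_width: 0.0005
```

Request:
{"method": "play_rows", "body": {
  "series": [0.001,0,0,0,0,0,0,0,0.001,0,0,0,0,0,0,0,0,0,0,0]
}}

```text
time_s: 20.45
tcp_pos: [0.5597, -0.1375, -0.0142]
eef_rot: [-9.3, 90.0, 177.7]
contact_force: [0.4, 0.2, 0.9]
gripper_width: 0.0002
```

Request:
{"method": "play_rows", "body": {
  "series": [0.001,0,0,0,0,0,0,0,0.001,0,0,0,0,0,0,0,0,0,0,0]
}}

```text
time_s: 20.87
tcp_pos: [0.5597, -0.1375, -0.0162]
eef_rot: [1.7, 90.0, -171.3]
contact_force: [0.8, 0.4, -0.0]
gripper_width: 0.0006
```

```bash
python3 go.py; python3 - <<'E'
from h import *
c=capture('side');im=c['img'][225:300,220:310]
im=np.clip(im*2.,0,255).astype(np.uint8)
cv2.imwrite('pics/s16.png',cv2.resize(im,None,fx=8,fy=8,interpolation=cv2.INTER_CUBIC))
E
```

```text
t 20.87 p [ 0.5597 -0.1375 -0.0162] jaw -173.0 toolx [-0. -0. -1.] q [  6.  24. -26.   0. -40.   1.] F [ 0.8  0.4 -0. ] w 0.0006
```

View pics/s16.png

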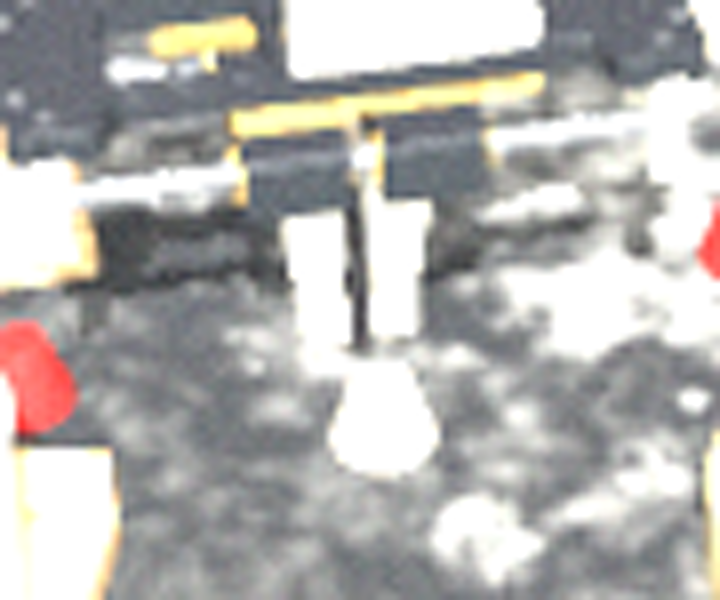

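Request:
{"method": "play_rows", "body": {
  "series": [0.001,0,0,0,0,0,0,0,0,0,0,0,0,0,0,0,0,0,0,0]
}}

```text
time_s: 21.33
tcp_pos: [0.5598, -0.1375, -0.0171]
eef_rot: [122.0, 90.0, -51.0]
contact_force: [-0.0, -0.2, 0.1]
gripper_width: 0.0007
```

Request:
{"method": "play_rows", "body": {
  "series": [0.001,0,0,0,0,0,0,0,0,0,0,0,0,0,0,0,0,0,0,0]
}}

```text
time_s: 21.75
tcp_pos: [0.5598, -0.1375, -0.0181]
eef_rot: [-156.4, 90.0, 30.6]
contact_force: [-0.2, 0.0, -0.9]
gripper_width: 0.0004
```

Request:
{"method": "play_rows", "body": {
  "series": [0.001,0,0,0,0,0,0,0,0,0,0,0,0,0,0,0,0,0,0,0]
}}

```text
time_s: 22.17
tcp_pos: [0.5598, -0.1375, -0.0191]
eef_rot: [178.1, 90.0, 5.1]
contact_force: [0.0, 0.0, 0.2]
gripper_width: 0.0005
```

Request:
{"method": "play_rows", "body": {
  "series": [0.001,0,0,0,0,0,0,0,0,0,0,0,0,0,0,0,0,0,0,0]
}}

```text
time_s: 22.58
tcp_pos: [0.5598, -0.1375, -0.0201]
eef_rot: [43.6, 90.0, -129.4]
contact_force: [0.0, 0.2, -0.1]
gripper_width: 0.0004
```

Request:
{"method": "play_rows", "body": {
  "series": [0.001,0,0,0,0,0,0,0,0,0,0,0,0,0,0,0,0,0,0,0]
}}

```text
time_s: 23.0
tcp_pos: [0.5597, -0.1375, -0.0211]
eef_rot: [-0.7, 90.0, -173.8]
contact_force: [0.1, -0.2, -0.1]
gripper_width: 0.0005
```

Request:
{"method": "play_rows", "body": {
  "series": [0.001,0,0,0,0,0,0,0,0,0,0,0,0,0,0,0,0,0,0,0]
}}

```text
time_s: 23.42
tcp_pos: [0.5598, -0.1375, -0.0221]
eef_rot: [-169.8, 90.0, 17.2]
contact_force: [-0.1, 0.1, -0.2]
gripper_width: 0.0009
```

```bash
python3 - <<'E'
from h import *
c=capture('side');im=c['img'][225:300,220:310]
im=np.clip(im*2.,0,255).astype(np.uint8)
cv2.imwrite('pics/s17.png',cv2.resize(im,None,fx=8,fy=8,interpolation=cv2.INTER_CUBIC))
E
```

```text
(no output)
```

View pics/s17.png

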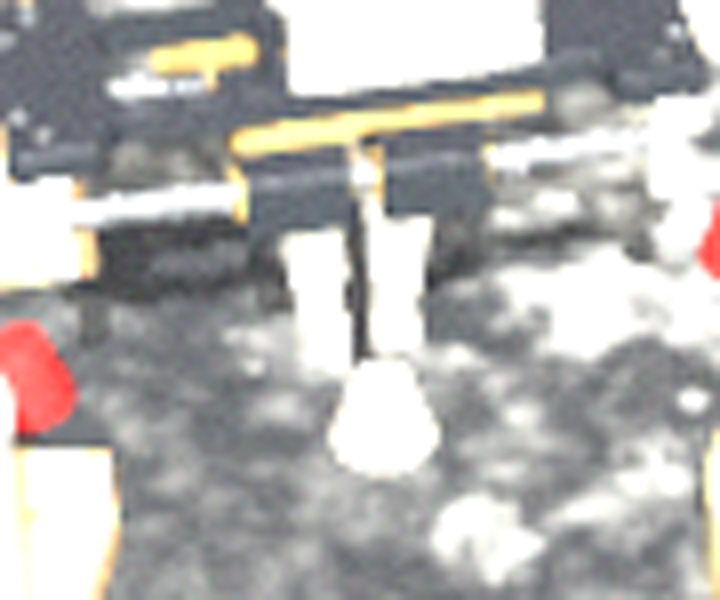

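Request:
{"method": "play_rows", "body": {
  "series": [0.001,0,0,0,0,0,0,0,0,0,0,0,0,0,0,0,0,0,0,0]
}}

```text
time_s: 23.88
tcp_pos: [0.5597, -0.1375, -0.0231]
eef_rot: [-52.0, 90.0, 135.0]
contact_force: [-0.0, -0.1, -0.2]
gripper_width: 0.0003
```

Request:
{"method": "play_rows", "body": {
  "series": [0.001,0,0,0,0,0,0,0,0,0,0,0,0,0,0,0,0,0,0,0]
}}

```text
time_s: 24.3
tcp_pos: [0.5597, -0.1375, -0.0241]
eef_rot: [-27.9, 90.0, 159.1]
contact_force: [-0.4, 0.3, -0.0]
gripper_width: 0.0008
```

Request:
{"method": "play_rows", "body": {
  "series": [0.001,0,0,0,0,0,0,0,0,0,0,0,0,0,0,0,0,0,0,0]
}}

```text
time_s: 24.72
tcp_pos: [0.5597, -0.1375, -0.0251]
eef_rot: [163.7, 90.0, -9.3]
contact_force: [0.5, 0.1, -0.5]
gripper_width: 0.0005
```

Request:
{"method": "play_rows", "body": {
  "series": [0.001,0,0,0,0,0,0,0,0,0,0,0,0,0,0,0,0,0,0,0]
}}

```text
time_s: 25.13
tcp_pos: [0.5598, -0.1375, -0.0261]
eef_rot: [-102.6, 90.0, 84.4]
contact_force: [0.0, -0.3, 0.6]
gripper_width: 0.0006
```

Request:
{"method": "play_rows", "body": {
  "series": [0.001,0,0,0,0,0,0,0,0,0,0,0,0,0,0,0,0,0,0,0]
}}

```text
time_s: 25.55
tcp_pos: [0.5599, -0.1375, -0.0269]
eef_rot: [167.6, 90.0, -5.4]
contact_force: [-1.0, 0.3, 5.1]
gripper_width: 0.0006
```

```bash
python3 - <<'E'
from h import *
c=capture('side');im=c['img'][225:300,220:310]
im=np.clip(im*1.2,0,255).astype(np.uint8)
cv2.imwrite('pics/s18.png',cv2.resize(im,None,fx=8,fy=8,interpolation=cv2.INTER_CUBIC))
cv2.imwrite('pics/w18.png',capture('wrist')['img'])
E
```

```text
(no output)
```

View pics/s18.png

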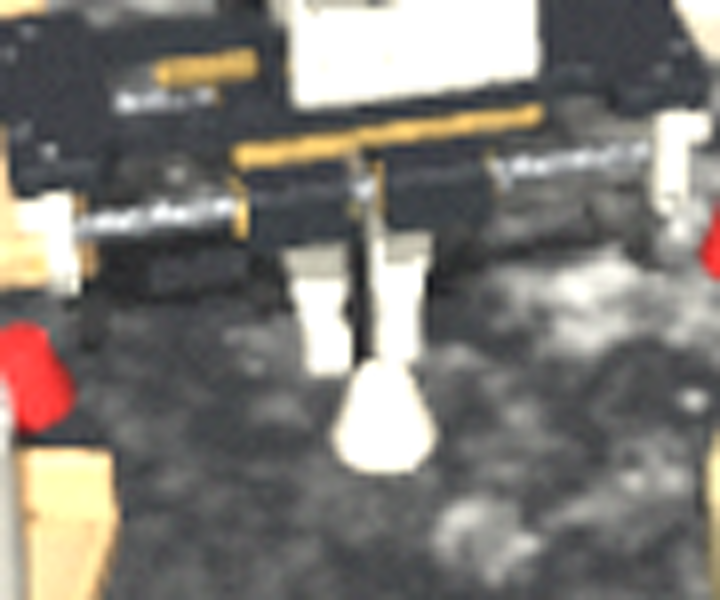

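View pics/w18.png

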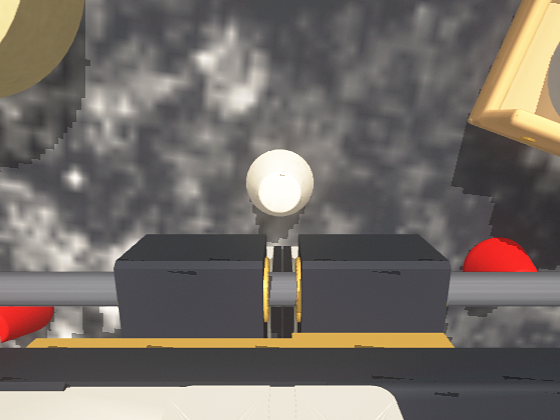

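```bash
python3 - <<'E'
from h import *
c=capture('side')
for uv in ((330,376),(400,362),(365,369)):print(onz(c,(uv[0]/8+219.5,uv[1]/8+224.5),0))
E
python3 go.py; python3 key.py 235 140 325 225
```

```text
[ 0.55162711 -0.14740481  0.        ]
[ 0.57235131 -0.14305221  0.        ]
[ 0.5619634  -0.14523394  0.        ]
t 25.7 p [ 0.5599 -0.1375 -0.0269] jaw -173.0 toolx [ 0. -0. -1.] q [  6.  25. -27.   0. -38.   1.] F [-1.6  0.7  5.8] w 0.0004
287.5 171.5 47.56584167480469 (246, 140, 79, 76)
key [ 0.5621 -0.1822  0.003 ]
[ 0.55989857 -0.13752377 -0.02686513]
```

Request:
{"method": "play_rows", "body": {
  "series": [-0.012,0,0,0,-0.025,0,0,0,-0.015,0.01,0,0,0,0.015,0,0,0,0.0155,0,0],
  "jaw": 65
}}

```text
time_s: 26.17
tcp_pos: [0.5657, -0.1778, 0.0261]
eef_rot: [175.5, 89.9, 2.5]
contact_force: [-0.3, 0.3, -0.7]
gripper_width: 0.0279
```

Request:
{"method": "play_rows", "body": {
  "series": [0,0,0,0,0,0,0,0,0,0,0,0,0,0,0,0,0,0,0,0]
}}

```text
time_s: 26.58
tcp_pos: [0.5646, -0.1772, 0.0246]
eef_rot: [-13.6, 90.0, 173.4]
contact_force: [-0.4, 0.0, 0.1]
gripper_width: 0.0554
```

```bash
python3 go.py .5645 -.178 -.024 7 5
```

```text
t 26.58 p [ 0.5646 -0.1772  0.0246] jaw -173.0 toolx [-0.  0. -1.] q [  1.  22. -22.  -0. -46.   6.] F [-0.4  0.   0.1] w 0.0554
spin total deg 0.0 rad 0.0
world step norm 0.009728496998324067
[0.0097, 0.0002, 0.0, np.float64(0.0001)]
[0.0097, 0.0002, 0.0, np.float64(0.0001)]
[0.0097, 0.0002, 0.0, np.float64(0.0001)]
[0.0097, 0.0002, 0.0, np.float64(0.0001)]
[0.0097, 0.0002, 0.0, np.float64(0.0001)]
```

Request:
{"method": "play_rows", "body": {
  "series": [0.012,0.0005,0,0,0.012,0,0,0,0.012,0,0,0,0.009,0,0,0,0.0035,0,0,0]
}}

```text
time_s: 27.0
tcp_pos: [0.5639, -0.1778, -0.0251]
eef_rot: [-10.8, 89.9, 176.2]
contact_force: [0.4, 0.0, 0.2]
gripper_width: 0.0566
```

Request:
{"method": "play_rows", "body": {
  "series": [0,0,0,0,0,0,0,0,0,0,0,0,0,0,0,0,0,0,0,0],
  "jaw": 0,
  "squeeze": 8
}}

```text
time_s: 27.42
tcp_pos: [0.5652, -0.1782, -0.023]
eef_rot: [171.8, 89.9, -1.2]
contact_force: [0.4, -0.5, -0.6]
gripper_width: 0.0292
```

Request:
{"method": "play_rows", "body": {
  "series": [0,0,0,0,0,0,0,0,0,0,0,0,0,0,0,0,0,0,0,0]
}}

```text
time_s: 27.83
tcp_pos: [0.565, -0.1782, -0.0233]
eef_rot: [163.1, 90.0, -9.9]
contact_force: [-1.5, -0.1, 3.7]
gripper_width: 0.0255
```

```bash
python3 go.py; python3 - <<'E'
from h import *
c=capture('side');im=c['img'][225:300,220:310]
cv2.imwrite('pics/s19.png',cv2.resize(im,None,fx=8,fy=8,interpolation=cv2.INTER_CUBIC))
E
```

```text
t 27.83 p [ 0.565  -0.1782 -0.0233] jaw -173.0 toolx [ 0.001 -0.    -1.   ] q [  1.  26. -24.   0. -40.   6.] F [-1.5 -0.1  3.7] w 0.0255
```

View pics/s19.png

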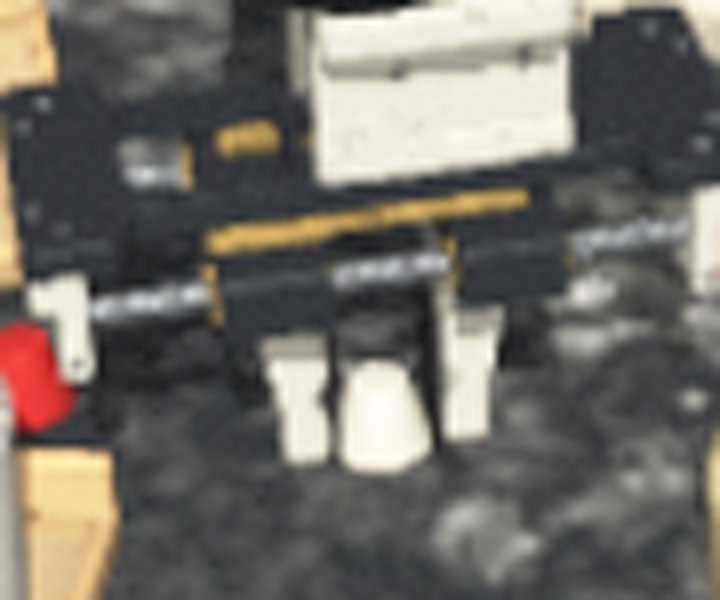

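Request:
{"method": "play_rows", "body": {
  "series": [-0.005,0,0,0,-0.01,0,0,0,-0.015,0,0,0,-0.02,0,0,0,-0.02,0,0,0]
}}

```text
time_s: 28.3
tcp_pos: [0.5643, -0.1782, 0.0474]
eef_rot: [-7.1, 89.9, 179.9]
contact_force: [0.5, -0.2, -0.7]
gripper_width: 0.0259
```

```bash
python3 go.py .436 -.0611 .035 7 8; python3 - <<'E'
from h import *
c=capture('side');im=c['img'][225:300,220:310]
cv2.imwrite('pics/s20.png',cv2.resize(im,None,fx=8,fy=8,interpolation=cv2.INTER_CUBIC))
E
```

```text
t 28.3 p [ 0.5643 -0.1782  0.0474] jaw -173.0 toolx [-0.001  0.    -1.   ] q [  1.  21. -21.  -0. -48.   6.] F [ 0.5 -0.2 -0.7] w 0.0259
spin total deg -0.0 rad -0.0
world step norm 0.021771625293324968
[0.0016, -0.0165, 0.0141, np.float64(-0.0)]
[0.0016, -0.0165, 0.0141, np.float64(-0.0)]
[0.0016, -0.0165, 0.0141, np.float64(-0.0)]
[0.0016, -0.0165, 0.0141, np.float64(-0.0)]
[0.0016, -0.0165, 0.0141, np.float64(-0.0)]
[0.0016, -0.0165, 0.0141, np.float64(-0.0)]
[0.0016, -0.0165, 0.0141, np.float64(-0.0)]
[0.0016, -0.0165, 0.0141, np.float64(-0.0)]
```

View pics/s20.png

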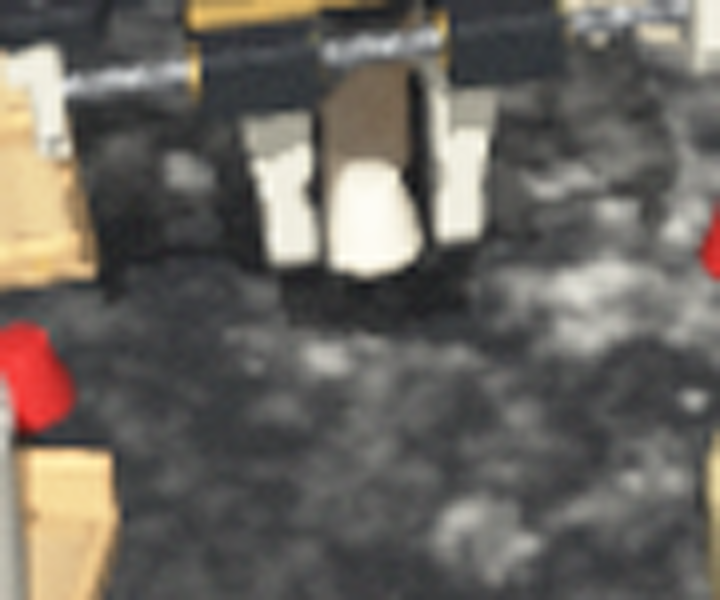

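Request:
{"method": "play_rows", "body": {
  "series": [0,-0.01,0.0085,0,0,-0.0165,0.014,0,0,-0.0165,0.014,0,0,-0.0165,0.014,0,0,-0.0165,0.014,0]
}}

```text
time_s: 28.77
tcp_pos: [0.4907, -0.1102, 0.0469]
eef_rot: [-174.1, 90.0, 12.9]
contact_force: [-0.6, -0.5, -0.5]
gripper_width: 0.026
```

Request:
{"method": "play_rows", "body": {
  "series": [0,-0.0165,0.014,0,0,-0.0165,0.014,0,0,-0.0165,0.014,0,0,-0.006,0.006,0,0,0,0,0]
}}

```text
time_s: 29.18
tcp_pos: [0.436, -0.0606, 0.0471]
eef_rot: [-153.4, 90.0, 33.7]
contact_force: [-0.9, 0.8, 0.7]
gripper_width: 0.0256
```

```bash
python3 go.py .436 -.0611 .035 7 5; python3 - <<'E'
from h import *
c=capture('side');im=c['img'][180:300,180:320]
cv2.imwrite('pics/s21.png',cv2.resize(im,None,fx=5,fy=5,interpolation=cv2.INTER_CUBIC))
cv2.imwrite('pics/w21.png',capture('wrist')['img'])
E
```

```text
t 29.18 p [ 0.436  -0.0606  0.0471] jaw -172.9 toolx [ 0.001  0.    -1.   ] q [ 18.   8. -40.  -0. -42. -11.] F [-0.9  0.8  0.7] w 0.0256
spin total deg 0.1 rad 0.001
world step norm 0.0024130273110494027
[0.0024, 0.0001, 0.0, np.float64(0.0003)]
[0.0024, 0.0001, 0.0, np.float64(0.0003)]
[0.0024, 0.0001, 0.0, np.float64(0.0003)]
[0.0024, 0.0001, 0.0, np.float64(0.0003)]
[0.0024, 0.0001, 0.0, np.float64(0.0003)]
```

View pics/s21.png

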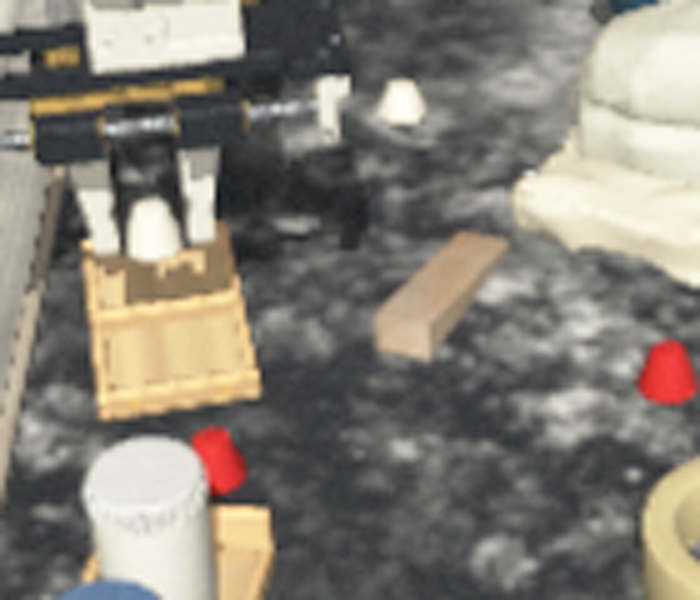

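View pics/w21.png

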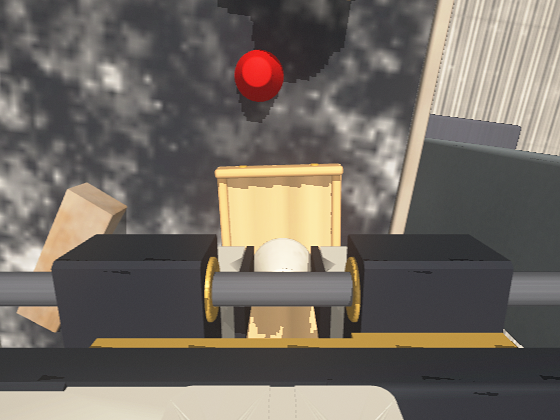

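```bash
python3 - <<'E'
from h import *
c=capture('wrist')
a=[onz(c,u,.014) for u in ((216,168),(342,166))];print(np.round(a,4))
m=(a[0]+a[1])/2;d=a[0]-a[1];n=np.array([-d[1],d[0],0])/np.linalg.norm(d);print(m,m+n*.037,n,m+n*.105,np.linalg.norm(d))
E
```

```text
[[ 0.4808 -0.0936  0.014 ]
 [ 0.4062 -0.104   0.014 ]]
[ 0.44353261 -0.09880295  0.014     ] [ 0.43845493 -0.06215302  0.014     ] [-0.1372345   0.99053859  0.        ] [0.42912298 0.0052036  0.014     ] 0.07531190200905917
```

Request:
{"method": "play_rows", "body": {
  "series": [0.016,0.001,-0.002,0,0.018,0,0,0,0.016,0,0,0,0.009,0,0,0,0.004,0,0,0]
}}

```text
time_s: 29.75
tcp_pos: [0.439, -0.0629, -0.0181]
eef_rot: [10.7, 89.9, -162.3]
contact_force: [0.2, -0.3, 1.0]
gripper_width: 0.0255
```

Request:
{"method": "play_rows", "body": {
  "series": [0.001,0,0,0,0,0,0,0,0,0,0,0,0,0,0,0,0,0,0,0]
}}

```text
time_s: 30.17
tcp_pos: [0.4397, -0.062, -0.0171]
eef_rot: [-171.4, 89.9, 15.6]
contact_force: [0.4, -0.1, -0.3]
gripper_width: 0.0257
```

```bash
python3 go.py; python3 - <<'E'
from h import *
c=capture('side');im=c['img'][200:280,180:270]
cv2.imwrite('pics/s22.png',cv2.resize(im,None,fx=7,fy=7,interpolation=cv2.INTER_CUBIC))
E
```

```text
t 30.17 p [ 0.4397 -0.062  -0.0171] jaw -173.0 toolx [ 0.001  0.    -1.   ] q [ 18.  15. -43.   0. -32. -11.] F [ 0.4 -0.1 -0.3] w 0.0257
```

View pics/s22.png

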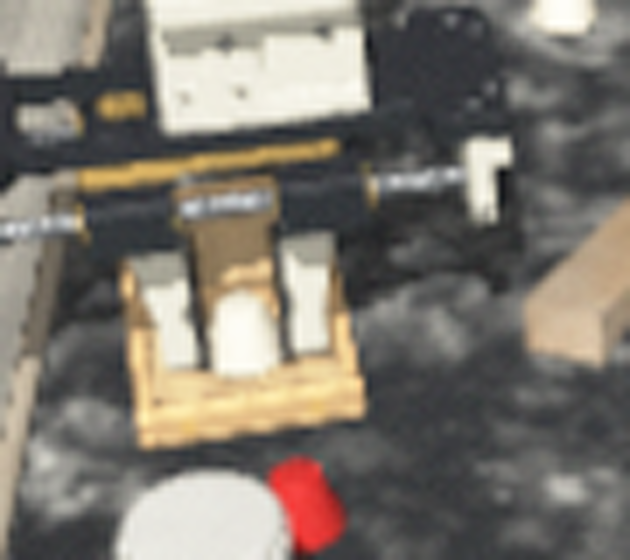

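Request:
{"method": "play_rows", "body": {
  "series": [0.001,0,0,0,0.0005,0,0,0,0,0,0,0,0,0,0,0,0,0,0,0]
}}

```text
time_s: 30.63
tcp_pos: [0.4392, -0.0621, -0.0191]
eef_rot: [70.4, 90.0, -102.6]
contact_force: [0.0, -0.7, -0.0]
gripper_width: 0.0258
```

Request:
{"method": "play_rows", "body": {
  "series": [0,0,0,0,0,0,0,0,0,0,0,0,0,0,0,0,0,0,0,0],
  "jaw": 47
}}

```text
time_s: 31.05
tcp_pos: [0.4392, -0.0621, -0.0191]
eef_rot: [48.8, 90.0, -124.2]
contact_force: [0.4, 0.1, 0.3]
gripper_width: 0.0409
```

Request:
{"method": "play_rows", "body": {
  "series": [-0.005,0,0,0,-0.015,0,0,0,-0.03,0,0,0,-0.035,0,0,0,-0.025,0,0,0]
}}

```text
time_s: 31.47
tcp_pos: [0.4396, -0.0622, 0.0936]
eef_rot: [171.5, 89.9, -1.5]
contact_force: [0.2, -0.1, 0.1]
gripper_width: 0.0412
```

```bash
python3 go.py .5593 .21 .08 7 8; python3 - <<'E'
from h import *
c=capture('side');im=c['img'][200:280,180:270]
cv2.imwrite('pics/s23.png',cv2.resize(im,None,fx=7,fy=7,interpolation=cv2.INTER_CUBIC))
E
```

```text
t 31.47 p [ 0.4396 -0.0622  0.0936] jaw -173.0 toolx [ 0.001 -0.    -1.   ] q [ 18.   4. -36.   0. -50. -11.] F [ 0.2 -0.1  0.1] w 0.0412
spin total deg 0.0 rad 0.0
world step norm 0.03720834256564846
[0.0017, -0.0319, -0.019, np.float64(0.0)]
[0.0017, -0.0319, -0.019, np.float64(0.0)]
[0.0017, -0.0319, -0.019, np.float64(0.0)]
[0.0017, -0.0319, -0.019, np.float64(0.0)]
[0.0017, -0.0319, -0.019, np.float64(0.0)]
[0.0017, -0.0319, -0.019, np.float64(0.0)]
[0.0017, -0.0319, -0.019, np.float64(0.0)]
[0.0017, -0.0319, -0.019, np.float64(0.0)]
```

View pics/s23.png

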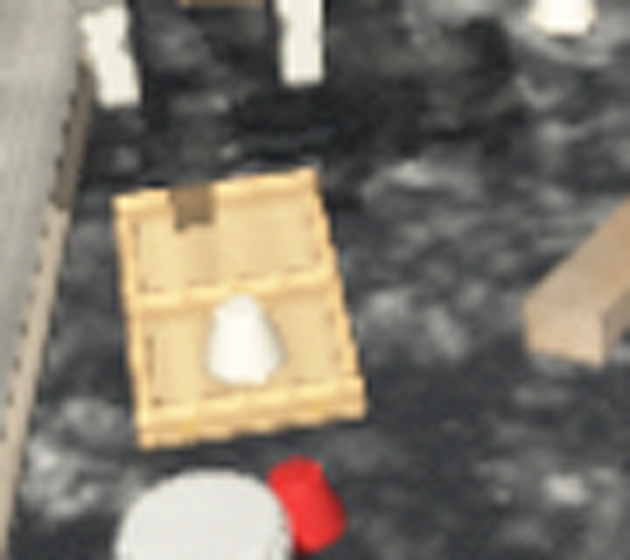

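Request:
{"method": "play_rows", "body": {
  "series": [0,-0.032,-0.019,0,0.001,-0.032,-0.019,0,0.001,-0.032,-0.019,0,0.001,-0.032,-0.019,0,0.001,-0.032,-0.019,0],
  "jaw": 65
}}

```text
time_s: 31.93
tcp_pos: [0.5144, 0.11, 0.0874]
eef_rot: [-154.3, 90.0, 32.7]
contact_force: [0.3, -0.6, 0.1]
gripper_width: 0.0569
```

Request:
{"method": "play_rows", "body": {
  "series": [0.002,-0.032,-0.019,0,0.002,-0.032,-0.019,0,0.002,-0.03,-0.018,0,0,0,0,0,0,0,0,0]
}}

```text
time_s: 32.35
tcp_pos: [0.5582, 0.2098, 0.0802]
eef_rot: [29.7, 89.9, -143.2]
contact_force: [-0.9, -0.1, -0.9]
gripper_width: 0.057
```

```bash
python3 go.py;  python3 - <<'E'
from h import *
c=capture('wrist');cv2.imwrite('pics/w24.png',c['img'])
E
```

```text
t 32.35 p [0.5582 0.2098 0.0802] jaw -172.9 toolx [-0.001 -0.001 -1.   ] q [ 39.  19. -18.  -0. -53. -32.] F [-0.9 -0.1 -0.9] w 0.057
```

View pics/w24.png

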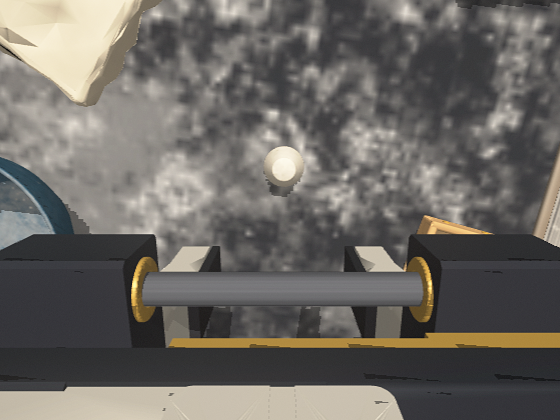

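```bash
python3 key.py 255 140 312 200; python3 go.py .5593 .177 .03 -30 7
```

```text
280.828369140625 163.89552307128906 35.186737060546875 (255, 140, 57, 54)
key [0.5617 0.1746 0.003 ]
[0.55750438 0.20789934 0.08062372]
t 32.45 p [0.5575 0.2079 0.0806] jaw -173.0 toolx [-0.001 -0.001 -1.   ] q [ 39.  19. -18.  -0. -53. -32.] F [-0.4 -0.2 -0.2] w 0.0568
spin total deg 37.0 rad 0.646
world step norm 0.008476563793597543
[0.0072, 0.0044, 0.0003, np.float64(0.0922)]
[0.0072, 0.0044, -0.0001, np.float64(0.0922)]
[0.0072, 0.0044, -0.0005, np.float64(0.0922)]
[0.0072, 0.0043, -0.0009, np.float64(0.0922)]
[0.0072, 0.0042, -0.0013, np.float64(0.0922)]
[0.0072, 0.0041, -0.0017, np.float64(0.0922)]
[0.0072, 0.0039, -0.0021, np.float64(0.0922)]
```

Request:
{"method": "play_rows", "body": {
  "series": [0.007,0.0044,0,0.0922,0.007,0.0044,0,0.0922,0.007,0.0044,-0.0005,0.0922,0.007,0.0043,-0.001,0.0922,0.007,0.0042,-0.0015,0.0922]
}}

```text
time_s: 32.87
tcp_pos: [0.5594, 0.1848, 0.0462]
eef_rot: [-109.7, 90.0, 50.6]
contact_force: [0.3, -0.1, -0.0]
gripper_width: 0.0569
```

Request:
{"method": "play_rows", "body": {
  "series": [0.007,0.0041,-0.0015,0.0922,0.007,0.0039,-0.002,0.0922,0,0,0,0,0,0,0,0,0,0,0,0]
}}

```text
time_s: 33.28
tcp_pos: [0.5602, 0.1772, 0.0327]
eef_rot: [-123.4, 90.0, 26.7]
contact_force: [0.5, 0.4, 0.5]
gripper_width: 0.0566
```

```bash
python3 go.py .5595 .1765 -.024 -30 5
```

```text
t 33.28 p [0.5602 0.1772 0.0327] jaw 150.1 toolx [ 0.001  0.    -1.   ] q [ 37.  21. -22.   0. -46. -66.] F [0.5 0.4 0.5] w 0.0566
spin total deg 0.1 rad 0.003
world step norm 0.01133290139284969
[0.0113, 0.0002, 0.0001, np.float64(0.0005)]
[0.0113, 0.0002, 0.0001, np.float64(0.0005)]
[0.0113, 0.0002, 0.0001, np.float64(0.0005)]
[0.0113, 0.0002, 0.0001, np.float64(0.0005)]
[0.0113, 0.0002, 0.0001, np.float64(0.0005)]
```

Request:
{"method": "play_rows", "body": {
  "series": [0.015,0.001,0,0,0.015,0,0,0,0.014,0,0,0,0.009,0,0,0,0.0035,0,0,0]
}}

```text
time_s: 33.7
tcp_pos: [0.559, 0.1765, -0.0255]
eef_rot: [61.1, 89.9, -148.8]
contact_force: [-0.7, 0.3, -0.2]
gripper_width: 0.0568
```

Request:
{"method": "play_rows", "body": {
  "series": [0,0,0,0,0,0,0,0,0,0,0,0,0,0,0,0,0,0,0,0],
  "jaw": 0,
  "squeeze": 8
}}

```text
time_s: 34.12
tcp_pos: [0.5599, 0.177, -0.024]
eef_rot: [-115.5, 89.9, 34.5]
contact_force: [0.1, -0.0, -0.0]
gripper_width: 0.029
```

Request:
{"method": "play_rows", "body": {
  "series": [0,0,0,0,0,0,0,0,0,0,0,0,0,0,0,0,0,0,0,0]
}}

```text
time_s: 34.53
tcp_pos: [0.5598, 0.1769, -0.0243]
eef_rot: [-122.8, 90.0, 27.2]
contact_force: [-1.5, 0.0, 3.6]
gripper_width: 0.0261
```

```bash
python3 go.py;  python3 - <<'E'
from h import *
c=capture('side');im=c['img'][160:230,210:310]
cv2.imwrite('pics/s25.png',cv2.resize(im,None,fx=7,fy=7,interpolation=cv2.INTER_CUBIC))
E
```

```text
t 34.53 p [ 0.5598  0.1769 -0.0243] jaw 150.0 toolx [ 0.001  0.    -1.   ] q [ 37.  26. -25.   0. -39. -67.] F [-1.5  0.   3.6] w 0.0261
```

View pics/s25.png

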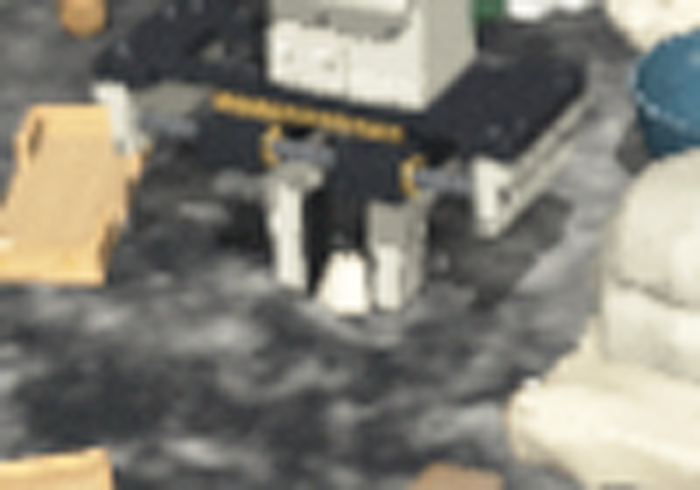

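Request:
{"method": "play_rows", "body": {
  "series": [-0.005,0,0,0,-0.01,0,0,0,-0.015,0,0,0,-0.02,0,0,0,-0.02,0,0,0]
}}

```text
time_s: 35.0
tcp_pos: [0.5591, 0.1764, 0.0464]
eef_rot: [65.8, 89.9, -144.2]
contact_force: [-0.2, 0.5, -0.1]
gripper_width: 0.0264
```

```bash
python3 go.py .4305 .005 .045 7 9
```

```text
t 35.0 p [0.5591 0.1764 0.0464] jaw 150.0 toolx [-0.001 -0.001 -1.   ] q [ 37.  20. -22.  -0. -48. -67.] F [-0.2  0.5 -0.1] w 0.0264
spin total deg -37.0 rad -0.646
world step norm 0.023811599210209415
[0.0002, 0.0236, 0.0029, np.float64(-0.0717)]
[0.0002, 0.0234, 0.0045, np.float64(-0.0717)]
[0.0002, 0.023, 0.0062, np.float64(-0.0717)]
[0.0002, 0.0225, 0.0078, np.float64(-0.0717)]
[0.0002, 0.0219, 0.0094, np.float64(-0.0717)]
[0.0002, 0.0211, 0.011, np.float64(-0.0717)]
[0.0002, 0.0203, 0.0125, np.float64(-0.0717)]
[0.0002, 0.0193, 0.0139, np.float64(-0.0717)]
[0.0002, 0.0183, 0.0152, np.float64(-0.0717)]
```

Request:
{"method": "play_rows", "body": {
  "series": [0,0.0236,0.003,-0.0717,0,0.0234,0.0045,-0.0717,0,0.023,0.006,-0.0717,0,0.0225,0.008,-0.0717,0,0.022,0.0095,-0.0717]
}}

```text
time_s: 35.42
tcp_pos: [0.4872, 0.0805, 0.046]
eef_rot: [-135.9, 90.0, 34.8]
contact_force: [0.6, -0.3, -0.7]
gripper_width: 0.0258
```

Request:
{"method": "play_rows", "body": {
  "series": [0,0.021,0.011,-0.0717,0,0.0203,0.0125,-0.0717,0,0.0193,0.014,-0.0717,0,0.0183,0.015,-0.0717,0,0,0,0]
}}

```text
time_s: 35.83
tcp_pos: [0.4274, 0.0028, 0.0456]
eef_rot: [-4.1, 89.9, -177.0]
contact_force: [-0.1, 0.7, -0.1]
gripper_width: 0.026
```

```bash
python3 go.py .4305 .005 -.0195 7 5;  python3 - <<'E'
from h import *
c=capture('wrist');cv2.imwrite('pics/w26.png',c['img'])
c=capture('side');im=c['img'][190:280,180:270]
cv2.imwrite('pics/s26.png',cv2.resize(im,None,fx=6,fy=6,interpolation=cv2.INTER_CUBIC))
E
```

```text
t 35.83 p [0.4274 0.0028 0.0456] jaw -172.9 toolx [-0.002 -0.    -1.   ] q [ 27.   7. -41.  -0. -42. -20.] F [-0.1  0.7 -0.1] w 0.026
spin total deg 0.1 rad 0.002
world step norm 0.013044499902959297
[0.013, -0.0004, -0.0007, np.float64(0.0004)]
[0.013, -0.0004, -0.0007, np.float64(0.0004)]
[0.013, -0.0004, -0.0007, np.float64(0.0004)]
[0.013, -0.0004, -0.0007, np.float64(0.0004)]
[0.013, -0.0004, -0.0007, np.float64(0.0004)]
```

View pics/w26.png

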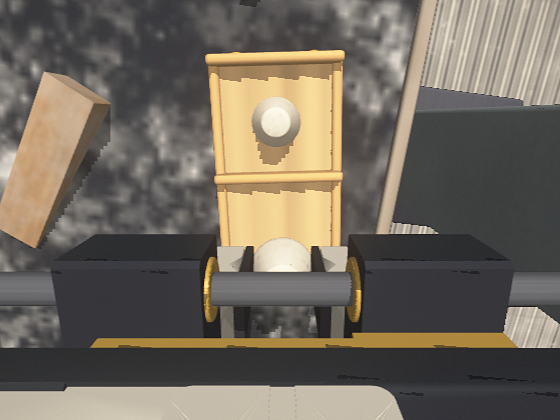

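View pics/s26.png

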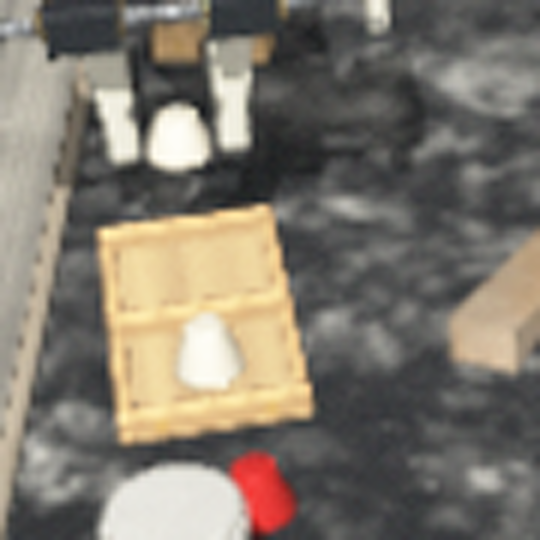

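```bash
python3 - <<'E'
from h import *
c=capture('wrist')
a=[onz(c,u,.014) for u in ((215,180),(342,178))]
m=(a[0]+a[1])/2;d=a[0]-a[1];n=np.array([-d[1],d[0],0])/np.linalg.norm(d);print(m,m+n*.034)
print(get_state()['tcp_pos'])
E
```

```text
[ 0.43576345 -0.02554187  0.014     ] [0.43119794 0.0081502  0.014     ]
[0.43147265 0.00556244 0.04615744]
```

Request:
{"method": "play_rows", "body": {
  "series": [0.016,-0.002,0,0,0.018,0,0,0,0.016,0,0,0,0.009,0,0,0,0.004,0,0,0]
}}

```text
time_s: 36.4
tcp_pos: [0.4305, 0.0078, -0.0188]
eef_rot: [19.9, 89.9, -153.2]
contact_force: [-0.0, 0.1, -0.4]
gripper_width: 0.026
```

Request:
{"method": "play_rows", "body": {
  "series": [0.001,0,0,0,0,0,0,0,0,0,0,0,0,0,0,0,0,0,0,0]
}}

```text
time_s: 36.82
tcp_pos: [0.4311, 0.0076, -0.0181]
eef_rot: [-161.3, 89.9, 25.7]
contact_force: [-0.1, -0.3, -0.3]
gripper_width: 0.0265
```

Request:
{"method": "play_rows", "body": {
  "series": [0.001,0,0,0,0,0,0,0,0,0,0,0,0,0,0,0,0,0,0,0]
}}

```text
time_s: 37.23
tcp_pos: [0.4306, 0.0074, -0.0196]
eef_rot: [-158.4, 90.0, 28.6]
contact_force: [-0.8, -0.4, -0.5]
gripper_width: 0.0263
```

Request:
{"method": "play_rows", "body": {
  "series": [0,0,0,0,0,0,0,0,0,0,0,0,0,0,0,0,0,0,0,0],
  "jaw": 47
}}

```text
time_s: 37.65
tcp_pos: [0.4306, 0.0074, -0.0196]
eef_rot: [26.9, 90.0, -146.2]
contact_force: [-0.3, 0.0, 0.6]
gripper_width: 0.0411
```

Request:
{"method": "play_rows", "body": {
  "series": [-0.005,0,0,0,-0.015,0,0,0,-0.03,0,0,0,-0.035,0,0,0,-0.025,0,0,0]
}}

```text
time_s: 38.07
tcp_pos: [0.431, 0.0074, 0.0931]
eef_rot: [-178.3, 89.9, 8.7]
contact_force: [1.1, -0.7, -0.3]
gripper_width: 0.0412
```

```bash
python3 go.py .556 .02 .09 -25 6;  python3 - <<'E'
from h import *
c=capture('side');im=c['img'][190:280,180:270]
cv2.imwrite('pics/s27.png',cv2.resize(im,None,fx=6,fy=6,interpolation=cv2.INTER_CUBIC))
E
```

```text
t 38.07 p [0.431  0.0074 0.0931] jaw -173.0 toolx [ 0.001  0.    -1.   ] q [ 27.   3. -37.   0. -49. -20.] F [ 1.1 -0.7 -0.3] w 0.0412
spin total deg 32.0 rad 0.559
world step norm 0.020948217085488822
[0.0005, 0.0005, -0.0209, np.float64(0.0931)]
[0.0005, -0.0015, -0.0209, np.float64(0.0931)]
[0.0005, -0.0034, -0.0207, np.float64(0.0931)]
[0.0005, -0.0053, -0.0203, np.float64(0.0931)]
[0.0005, -0.0072, -0.0197, np.float64(0.0931)]
[0.0005, -0.009, -0.0189, np.float64(0.0931)]
```

View pics/s27.png

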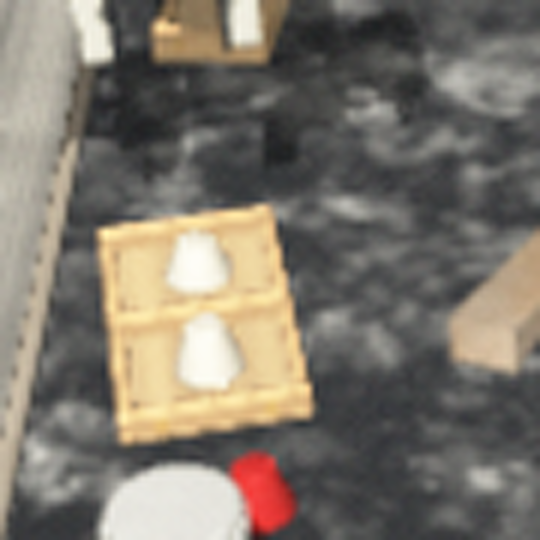

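```bash
python3 - <<'E'
from h import *
c=capture('wrist');cv2.imwrite('pics/w28.png',c['img'])
c=capture('top');cv2.imwrite('pics/t28.png',cv2.resize(c['img'][150:320,180:360],None,fx=3.5,fy=3.5))
E
python3 m1.py | grep wedge
```

```text
wedge 662.0 [265.4 223.5] rect [265.3 223.4] [50.1 14.8] 26.6 w [ 0.5748 -0.0147  0.011 ] [ 0.5746 -0.0148  0.011 ]
```

View pics/w28.png

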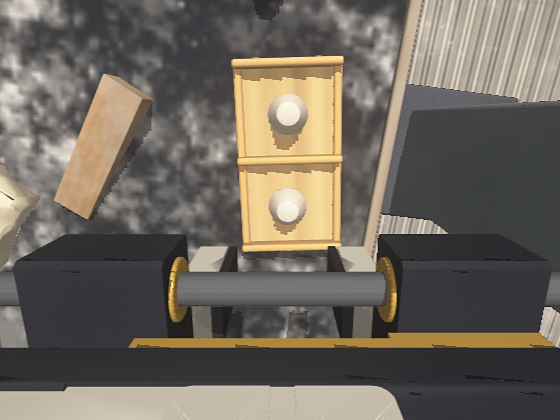

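View pics/t28.png

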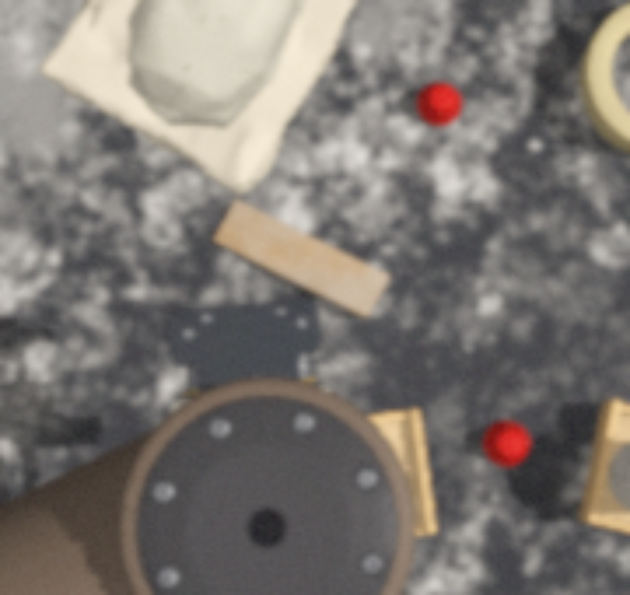

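```bash
python3 - <<'E'
from h import *
c=capture('wrist')
t=onz(c,(72,212),.001);print(t, t+.055*np.array([-.424,-.905,0]))
E
python3 go.py .571 -.022 .06 -25 6
```

```text
[0.59069105 0.03143558 0.001     ] [ 0.56737105 -0.01833942  0.001     ]
t 38.37 p [0.4299 0.0072 0.0899] jaw -173.0 toolx [-0.001 -0.    -1.   ] q [ 27.   3. -38.  -0. -49. -20.] F [ 0.4 -0.2 -0.5] w 0.0409
spin total deg 32.0 rad 0.558
world step norm 0.0245243001096369
[0.005, 0.0077, -0.0228, np.float64(0.093)]
[0.005, 0.0055, -0.0234, np.float64(0.093)]
[0.005, 0.0033, -0.0238, np.float64(0.093)]
[0.005, 0.0011, -0.024, np.float64(0.093)]
[0.005, -0.0011, -0.024, np.float64(0.093)]
[0.005, -0.0033, -0.0238, np.float64(0.093)]
```

Request:
{"method": "play_rows", "body": {
  "series": [0.005,0.0077,-0.023,0.093,0.005,0.0055,-0.0235,0.093,0.005,0.0033,-0.024,0.093,0.005,0.001,-0.024,0.093,0.005,-0.001,-0.024,0.093],
  "jaw": 65
}}

```text
time_s: 38.78
tcp_pos: [0.549, -0.0174, 0.0635]
eef_rot: [36.7, 89.8, -163.3]
contact_force: [-0.0, 0.1, 0.7]
gripper_width: 0.0566
```

Request:
{"method": "play_rows", "body": {
  "series": [0.005,-0.0033,-0.0238,0.093,0,0,0,0,0,0,0,0,0,0,0,0,0,0,0,0]
}}

```text
time_s: 39.2
tcp_pos: [0.5711, -0.0217, 0.0599]
eef_rot: [34.8, 89.9, -170.1]
contact_force: [-0.8, 0.1, 0.3]
gripper_width: 0.0569
```

```bash
python3 go.py .5714 -.022 -.0235 -25 5;  python3 - <<'E'
from h import *
c=capture('wrist');cv2.imwrite('pics/w29.png',c['img'])
c=capture('side');im=c['img'][170:280,200:340]
cv2.imwrite('pics/s29.png',cv2.resize(im,None,fx=5,fy=5,interpolation=cv2.INTER_CUBIC))
E
```

```text
t 39.2 p [ 0.5711 -0.0217  0.0599] jaw 155.1 toolx [-0.001 -0.    -1.   ] q [ 17.  18. -23.  -0. -49. -42.] F [-0.8  0.1  0.3] w 0.0569
spin total deg 0.1 rad 0.001
world step norm 0.016675887371862794
[0.0167, 0.0, -0.0001, np.float64(0.0003)]
[0.0167, 0.0, -0.0001, np.float64(0.0003)]
[0.0167, 0.0, -0.0001, np.float64(0.0003)]
[0.0167, 0.0, -0.0001, np.float64(0.0003)]
[0.0167, 0.0, -0.0001, np.float64(0.0003)]
```

View pics/w29.png

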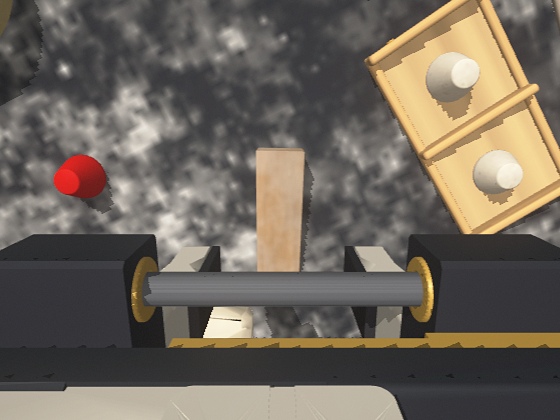

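View pics/s29.png

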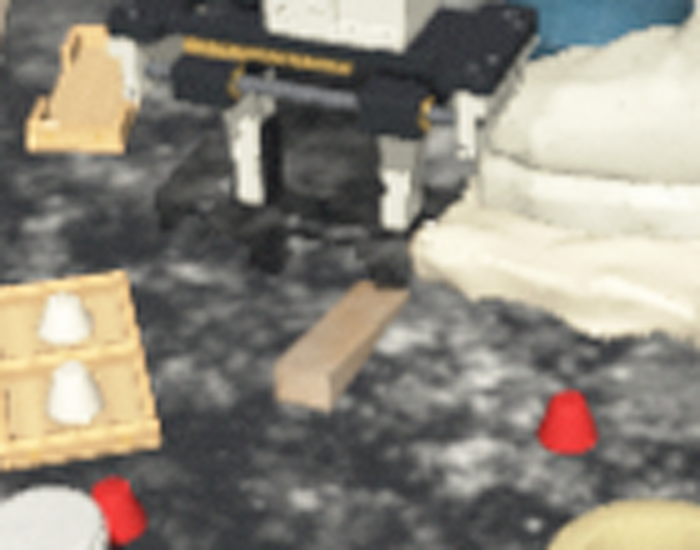

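```bash
python3 - <<'E'
from h import *
c=capture('wrist')
t=onz(c,(280,150),.022);print('thick',t, t+.055*np.array([.424,.905,0]))
c=capture('top')
for z in (0,.03,.06):print(z,[np.round(onz(c,u,z)[:2],3) for u in ((248,204),(303,110),(232,186),(252,183))])
print(get_state()['tcp_pos'])
E
```

```text
thick [ 0.55194876 -0.06532273  0.022     ] [ 0.57526876 -0.01554773  0.022     ]
0 [array([0.619, 0.025]), array([ 0.843, -0.096]), array([0.659, 0.063]), array([0.668, 0.017])]
0.03 [array([0.615, 0.025]), array([ 0.833, -0.094]), array([0.654, 0.061]), array([0.662, 0.017])]
0.06 [array([0.61 , 0.025]), array([ 0.823, -0.091]), array([0.649, 0.06 ]), array([0.656, 0.017])]
[ 0.57197978 -0.02147078  0.06084989]
```

Request:
{"method": "play_rows", "body": {
  "series": [0.018,0,0,0,0.018,0,0,0,0.016,0,0,0,0.008,0,0,0,0.004,0,0,0]
}}

```text
time_s: 39.82
tcp_pos: [0.5715, -0.0218, -0.0045]
eef_rot: [39.1, 89.9, -165.9]
contact_force: [-0.4, -0.1, 0.5]
gripper_width: 0.0571
```

Request:
{"method": "play_rows", "body": {
  "series": [0.01,0,0,0,0.007,0,0,0,0.003,0,0,0,0,0,0,0,0,0,0,0]
}}

```text
time_s: 40.23
tcp_pos: [0.5724, -0.0217, -0.0235]
eef_rot: [175.7, 90.0, -29.3]
contact_force: [-0.4, -0.2, 0.3]
gripper_width: 0.0568
```

Request:
{"method": "play_rows", "body": {
  "series": [0,0,0,0,0,0,0,0,0,0,0,0,0,0,0,0,0,0,0,0],
  "jaw": 0,
  "squeeze": 20
}}

```text
time_s: 40.65
tcp_pos: [0.5725, -0.0217, -0.0234]
eef_rot: [-138.9, 90.0, 16.1]
contact_force: [-0.5, -0.8, 2.7]
gripper_width: 0.0298
```

Request:
{"method": "play_rows", "body": {
  "series": [0,0,0,0,0,0,0,0,0,0,0,0,0,0,0,0,0,0,0,0]
}}

```text
time_s: 41.07
tcp_pos: [0.5725, -0.0217, -0.0234]
eef_rot: [-154.7, 90.0, 0.3]
contact_force: [-1.4, -0.4, 4.6]
gripper_width: 0.0297
```

```bash
python3 go.py;  python3 - <<'E'
from h import *
c=capture('side');im=c['img'][170:280,200:340]
cv2.imwrite('pics/s30.png',cv2.resize(im,None,fx=5,fy=5,interpolation=cv2.INTER_CUBIC))
E
```

```text
t 41.07 p [ 0.5725 -0.0217 -0.0234] jaw 155.0 toolx [ 0.  0. -1.] q [ 17.  25. -27.   0. -38. -42.] F [-1.4 -0.4  4.6] w 0.0297
```

View pics/s30.png

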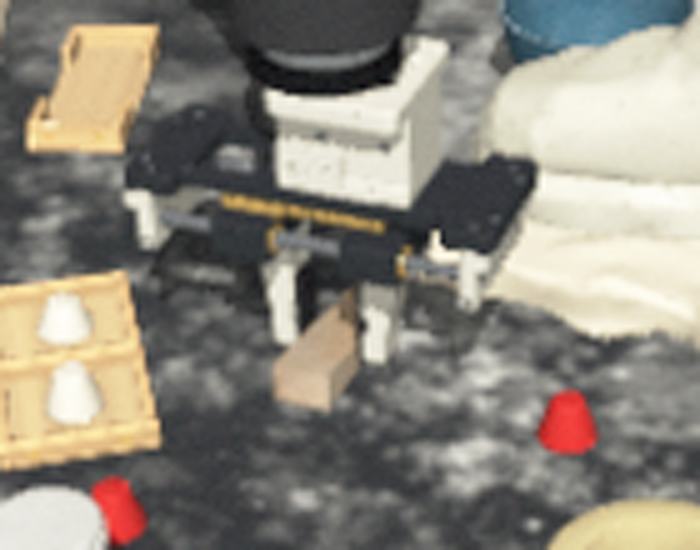

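Request:
{"method": "play_rows", "body": {
  "series": [-0.005,0,0,0,-0.015,0,0,0,-0.02,0,0,0,-0.025,0,0,0,-0.025,0,0,0]
}}

```text
time_s: 41.53
tcp_pos: [0.5715, -0.0219, 0.0669]
eef_rot: [36.7, 89.9, -168.3]
contact_force: [1.2, 1.0, -1.0]
gripper_width: 0.0298
```

```bash
python3 go.py .432 .2646 .065 -8.5 10; python3 - <<'E'
from h import *
c=capture('side');im=c['img'][150:280,170:340]
cv2.imwrite('pics/s31.png',cv2.resize(im,None,fx=4,fy=4,interpolation=cv2.INTER_CUBIC))
E
```

```text
t 41.53 p [ 0.5715 -0.0219  0.0669] jaw 155.0 toolx [-0.002 -0.    -1.   ] q [ 17.  18. -22.  -0. -50. -42.] F [ 1.2  1.  -1. ] w 0.0298
spin total deg -16.5 rad -0.288
world step norm 0.03186728873413684
[0.0002, -0.0201, 0.0248, np.float64(-0.0288)]
[0.0002, -0.0208, 0.0242, np.float64(-0.0288)]
[0.0002, -0.0215, 0.0236, np.float64(-0.0288)]
[0.0002, -0.0221, 0.0229, np.float64(-0.0288)]
[0.0002, -0.0228, 0.0223, np.float64(-0.0288)]
[0.0002, -0.0234, 0.0216, np.float64(-0.0288)]
[0.0002, -0.024, 0.0209, np.float64(-0.0288)]
[0.0002, -0.0246, 0.0202, np.float64(-0.0288)]
[0.0002, -0.0252, 0.0195, np.float64(-0.0288)]
[0.0002, -0.0257, 0.0188, np.float64(-0.0288)]
```

View pics/s31.png

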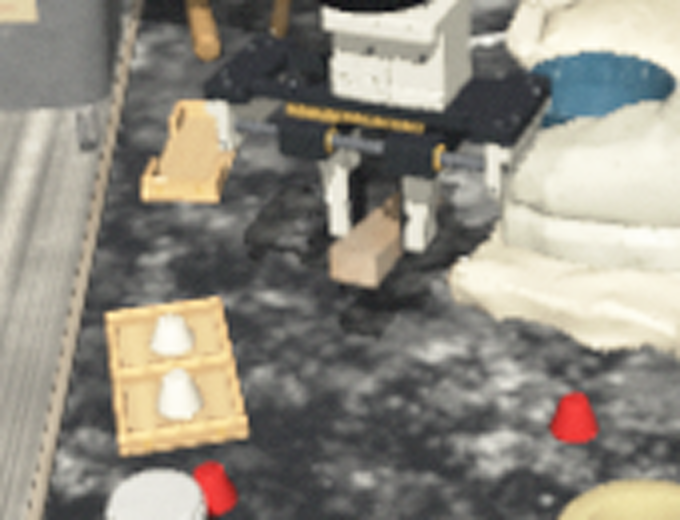

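```bash
python3 go.py .46 0 .065 -8.5 5
```

```text
t 41.58 p [ 0.5749 -0.0215  0.0724] jaw 155.1 toolx [ 0.006  0.    -1.   ] q [ 17.  18. -22.   0. -50. -42.] F [1.7 0.3 4.4] w 0.03
spin total deg -16.4 rad -0.287
world step norm 0.02342324279493675
[0.0013, 0.0058, 0.0227, np.float64(-0.0573)]
[0.0013, 0.0045, 0.023, np.float64(-0.0573)]
[0.0013, 0.0032, 0.0232, np.float64(-0.0573)]
[0.0013, 0.0018, 0.0233, np.float64(-0.0573)]
[0.0013, 0.0005, 0.0234, np.float64(-0.0573)]
```

Request:
{"method": "play_rows", "body": {
  "series": [0,0.0058,0.0225,-0.0573,0,0.0045,0.0225,-0.0573,0,0.003,0.0225,-0.0573,0,0.002,0.0225,-0.0573,0,0.0005,0.0225,-0.0573]
}}

```text
time_s: 42.0
tcp_pos: [0.4589, -0.0011, 0.0662]
eef_rot: [8.6, 90.0, -179.9]
contact_force: [0.0, -0.1, -0.5]
gripper_width: 0.0298
```

```bash
python3 go.py .432 .2646 .065 -8.5 8
```

```text
t 42.0 p [ 0.4589 -0.0011  0.0662] jaw 171.6 toolx [-0. -0. -1.] q [ 25.   8. -36.  -0. -46. -33.] F [ 0.  -0.1 -0.5] w 0.0298
spin total deg 0.1 rad 0.001
world step norm 0.03337773387166246
[0.0001, -0.0324, 0.0082, np.float64(0.0002)]
[0.0001, -0.0324, 0.0082, np.float64(0.0002)]
[0.0001, -0.0324, 0.0082, np.float64(0.0002)]
[0.0001, -0.0324, 0.0082, np.float64(0.0002)]
[0.0001, -0.0324, 0.0082, np.float64(0.0002)]
[0.0001, -0.0323, 0.0082, np.float64(0.0002)]
[0.0001, -0.0323, 0.0082, np.float64(0.0002)]
[0.0001, -0.0323, 0.0082, np.float64(0.0002)]
```

Request:
{"method": "play_rows", "body": {
  "series": [0,-0.0324,0.008,0,0,-0.0324,0.008,0,0,-0.0324,0.008,0,0,-0.0324,0.008,0,0,-0.0324,0.008,0]
}}

```text
time_s: 42.42
tcp_pos: [0.4443, 0.1666, 0.0666]
eef_rot: [-112.0, 90.0, 59.4]
contact_force: [0.3, -1.0, 0.6]
gripper_width: 0.0298
```

Request:
{"method": "play_rows", "body": {
  "series": [0,-0.0324,0.008,0,0,-0.0324,0.009,0,0,-0.0315,0.009,0,0,0,0,0,0,0,0,0]
}}

```text
time_s: 42.83
tcp_pos: [0.433, 0.2658, 0.0661]
eef_rot: [40.3, 90.0, -148.1]
contact_force: [-0.5, -1.1, -0.1]
gripper_width: 0.0296
```

```bash
python3 - <<'E'
from h import *
c=capture('wrist');cv2.imwrite('pics/w32.png',c['img'])
c=capture('side');im=c['img'][130:230,170:290]
cv2.imwrite('pics/s32.png',cv2.resize(im,None,fx=6,fy=6,interpolation=cv2.INTER_CUBIC))
E
python3 go.py
```

```text
t 42.93 p [0.433  0.2638 0.066 ] jaw 171.4 toolx [-0.001 -0.001 -1.   ] q [ 54.  12. -30.  -0. -47. -62.] F [-0.3 -0.4  0.4] w 0.0298
```

View pics/w32.png

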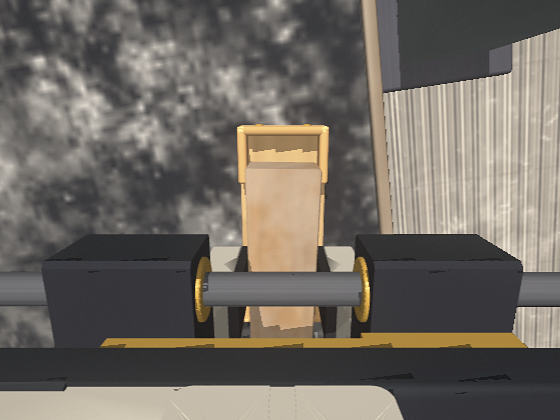

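View pics/s32.png

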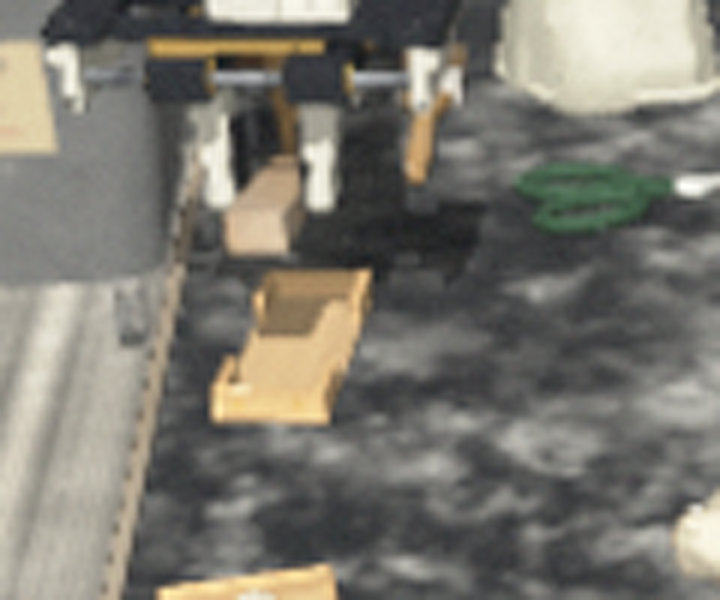

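```bash
python3 - <<'E'
from h import *
c=capture('wrist')
a=[onz(c,u,.018) for u in ((238,128),(329,128))]
m=(a[0]+a[1])/2;d=a[0]-a[1];n=np.array([-d[1],d[0],0])/np.linalg.norm(d);print(a,m,m+n*.069,np.degrees(np.arctan2(d[1],d[0])),np.linalg.norm(d))
print(get_state()['tcp_pos'])
E
```

```text
[array([0.45017551, 0.19986849, 0.018     ]), array([0.39420821, 0.20838892, 0.018     ])] [0.42219186 0.2041287  0.018     ] [0.43257672 0.27234274 0.018     ] -8.656211134809828 0.05661215843528882
[0.43315977 0.26337359 0.06614874]
```

Request:
{"method": "play_rows", "body": {
  "series": [0.02,-0.002,0.001,0,0.02,0,0,0,0.02,0,0,0,0.01,0,0,0,0.004,0,0,0]
}}

```text
time_s: 43.4
tcp_pos: [0.4322, 0.2645, -0.0091]
eef_rot: [59.2, 89.8, -129.5]
contact_force: [-0.3, 0.3, -0.6]
gripper_width: 0.0298
```

Request:
{"method": "play_rows", "body": {
  "series": [0.005,0,0,0,0.003,0,0,0,0.001,0,0,0,0,0,0,0,0,0,0,0]
}}

```text
time_s: 43.82
tcp_pos: [0.4331, 0.2667, -0.0161]
eef_rot: [-122.7, 89.9, 48.7]
contact_force: [-0.2, 0.5, -0.5]
gripper_width: 0.0298
```

Request:
{"method": "play_rows", "body": {
  "series": [0.001,0,0,0,0,0,0,0,0.001,0,0,0,0,0,0,0,0,0,0,0]
}}

```text
time_s: 44.23
tcp_pos: [0.4327, 0.2664, -0.0187]
eef_rot: [48.1, 90.0, -140.5]
contact_force: [0.2, 0.5, -0.6]
gripper_width: 0.0298
```

```bash
python3 - <<'E'
from h import *
c=capture('wrist');cv2.imwrite('pics/w33.png',c['img'])
E
python3 go.py
```

```text
t 44.28 p [ 0.4328  0.2664 -0.0186] jaw 171.4 toolx [-0. -0. -1.] q [ 54.  20. -35.   0. -35. -62.] F [ 0.7 -0.2 -0.6] w 0.0301
```

View pics/w33.png

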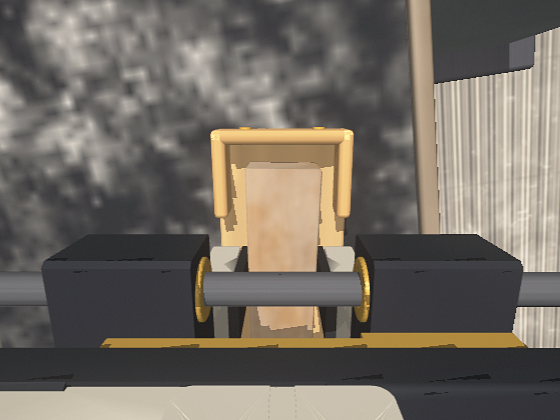

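Request:
{"method": "play_rows", "body": {
  "series": [0.0005,0,0,0,0,0,0,0,0.0005,0,0,0,0,0,0,0,0,0,0,0]
}}

```text
time_s: 44.7
tcp_pos: [0.4328, 0.2664, -0.0194]
eef_rot: [-129.4, 90.0, 42.0]
contact_force: [-1.6, 0.1, 4.6]
gripper_width: 0.0298
```

Request:
{"method": "play_rows", "body": {
  "series": [0,0,0,0,0,0,0,0,0,0,0,0,0,0,0,0,0,0,0,0],
  "jaw": 52
}}

```text
time_s: 45.12
tcp_pos: [0.4328, 0.2663, -0.0197]
eef_rot: [60.5, 90.0, -128.0]
contact_force: [0.1, -0.6, 0.1]
gripper_width: 0.0453
```

Request:
{"method": "play_rows", "body": {
  "series": [-0.005,0,0,0,-0.015,0,0,0,-0.03,0,0,0,-0.035,0,0,0,-0.025,0,0,0]
}}

```text
time_s: 45.53
tcp_pos: [0.4332, 0.2666, 0.0931]
eef_rot: [-139.1, 89.9, 32.3]
contact_force: [0.9, 1.1, -0.1]
gripper_width: 0.0455
```

```bash
python3 - <<'E'
from h import *
c=capture('wrist');cv2.imwrite('pics/w34.png',c['img'])
c=capture('side');im=c['img'][150:350,170:340]
cv2.imwrite('pics/s34.png',cv2.resize(im,None,fx=3,fy=3,interpolation=cv2.INTER_CUBIC))
E
python3 go.py
```

```text
t 45.63 p [0.435  0.2687 0.0953] jaw 171.5 toolx [ 0.006  0.006 -1.   ] q [ 54.  10. -28.   0. -51. -62.] F [ 1.1 -0.4 -0.5] w 0.0457
```

View pics/w34.png

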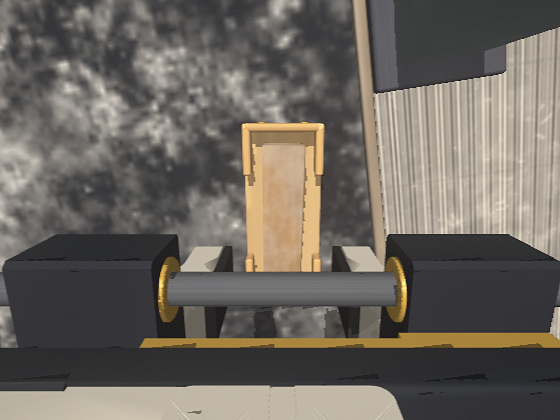

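View pics/s34.png

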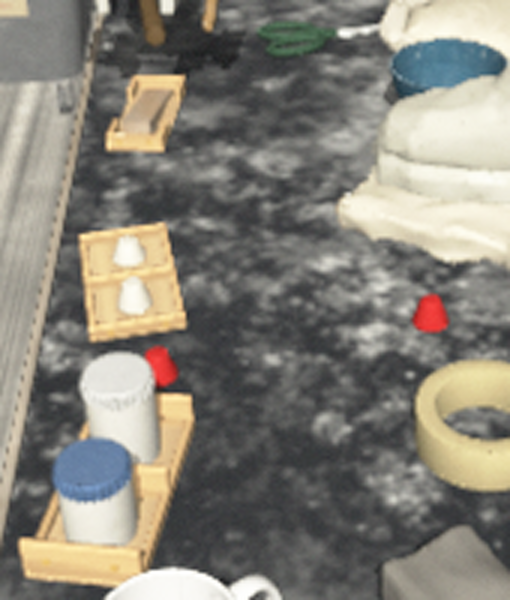

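Request:
{"method": "play_rows", "body": {
  "series": [0,0,0,0,0,0,0,0,0,0,0,0,0,0,0,0,0,0,0,0]
}}

```text
time_s: 46.05
tcp_pos: [0.4324, 0.2659, 0.0895]
eef_rot: [61.4, 89.9, -127.2]
contact_force: [-0.7, 1.0, 0.4]
gripper_width: 0.0457
```

```bash
python3 - <<'E'
from h import *
c=capture('top');cv2.imwrite('pics/t35.png',c['img'])
a=cv2.imread('pics/top0.png')
for r in ((110,110,180,170),(340,145,400,198),(295,170,318,190),(315,265,337,288)):
    x0,y0,x1,y1=r;print(r,np.abs(c['img'][y0:y1,x0:x1].astype(int)-a[y0:y1,x0:x1]).mean())
E
```

```text
(110, 110, 180, 170) 1.6423809523809523
(340, 145, 400, 198) 1.7741090146750524
(295, 170, 318, 190) 2.0869565217391304
(315, 265, 337, 288) 7.740447957839262
```

View pics/t35.png

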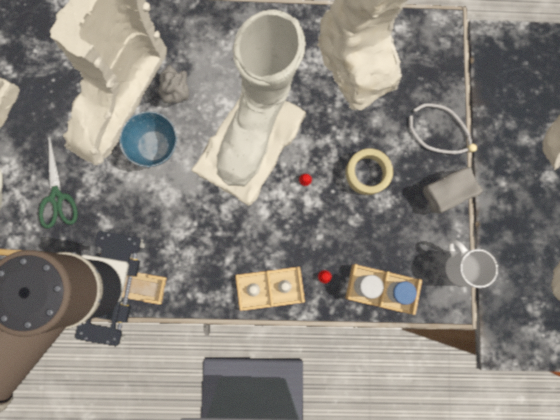

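```bash
python3 - <<'E'
from h import *
a=cv2.imread('pics/top0.png');b=cv2.imread('pics/t35.png')
for im in (a,b):
    h=cv2.cvtColor(im,cv2.COLOR_BGR2HSV);m=cv2.inRange(h,(0,150,60),(10,255,255))|cv2.inRange(h,(170,150,60),(179,255,255))
    for k in blobs(m,(280,160,350,300)):
        M=cv2.moments(k);print(M['m00'],M['m10']/M['m00'],M['m01']/M['m00'],cv2.boundingRect(k))
cv2.imwrite('pics/r.png',cv2.resize(np.hstack([a[255:320,310:430],b[255:320,310:430]]),None,fx=3.2,fy=3.2,interpolation=cv2.INTER_CUBIC))
E
```

```text
110.0 324.2742424242424 276.2712121212121 (318, 271, 13, 12)
98.0 305.0765306122449 179.14625850340136 (299, 174, 13, 12)
117.5 324.66666666666663 276.3787234042553 (318, 271, 14, 13)
97.0 304.9896907216495 179.14776632302403 (299, 174, 13, 12)
```

View pics/r.png

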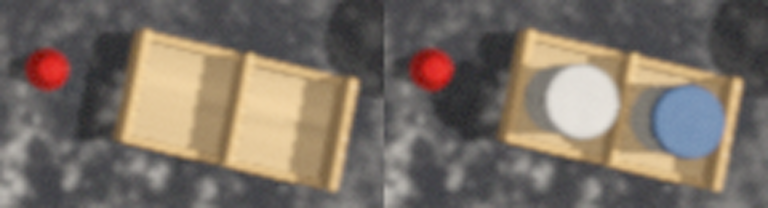

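The red keys haven't moved and both jars stand in their bays, so I'm handing the job in.

```bash
python3 -c "
from plant import close_job;print(close_job())"
```

```text
the job is handed in; nothing more can be done
None
```

I put all five pieces in their holders in the order asked and handed the job in at about 46 s. The tall and short jars stand in separate jar-rack bays, the two white keys stand on their bases in separate tray bays, and the wedge lies in its trough.

**Last checks:**
- The wrist, side and top pictures showed both jars and both keys upright and the wedge flat on the trough floor. In the last top picture the arm covered part of the trough.
- In the top view the bowl and tape areas were almost unchanged from the first picture. The red look-alikes stayed within half a pixel of where they began.
- The gripper was open and clear of everything, and the forces I read stayed below about 8 N.

**What disagreed:**
- The fingertips are about 27 mm higher than the reported TCP. My first try at the first key closed on nothing above it and moved nothing. I then touched the table gently with shut fingers to measure the offset, and corrected for it on the keys and the wedge.
- The jars were lifted before I knew this, so they were held higher than planned, near their lids. They still went in cleanly.
- One oblique wrist reading of the wedge was about 8 mm off the top view. A closer wrist reading agreed with the top view, so I used that.

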